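# Change the printing blocks in a ratchet clamp frame

### The job

Lift the pawl off the ratchet wheel (press down the paddle on its tail) so that the jaw springs all the way back, and only then take the wide used block out of the clamp frame and lay it flat in the white tray. Slide every narrow printing block that lies on the table level under the fixed bar, grip strip towards the robot, until it is fully home against the back stop, all side by side and starting at the fence; then push the jaw up by hand until the row is tight from fence to jaw and the pawl holds it. Leave the other things on the table where they stand.

Things in the scene. Friction and masses are not known exactly. Their poses are not given: they have to be found in the camera images.
- frame: fixed steel clamp frame, 155 (x) x 273 (y) mm. Origin on the table; its x points away from the robot (the way blocks slide in), y left; yaw varies. In its frame, mm: bed top z = 12, x -80 to 75, y -118 to 155; a block that is home has its centre at x = -20, of which 30 mm lie past the bar's near face
- bar (a point): centre of the fixed hold-down bar across the bed: frame x -12 to 10, y -95 to 155, z 32 to 46 mm, so the slot under it is 20 high for blocks 16 thick; its feet stand at frame y -95 to -83 and 143 to 155
- fence (a point): on the inner face of the fence, the right-hand end of the row (frame y = -70), at frame x = -20, z = 20; the fence runs from frame x -75 to 20, top z = 26 mm
- back_stop (a point): on the near face of the back stop (frame x = 20), at frame y = 0, z = 20; it runs along y behind the bar, top z = 26 mm
- wheel_axis (a point): centre of the toothed ratchet wheel behind the back stop, axis along the frame's x, at frame (50, 12, 48) mm, radius 34, 8 thick; it turns with the jaw; the posts beside it reach z = 90 mm
- jaw (a joint): slide of the aluminium jaw, m, along the frame's +y: 0 at the start (face 100 mm from the fence), +0.070 fully backed off (170 mm), -0.036 closed end. A 5 N spring pushes it open, in about 1 s while the pawl is held up; the pawl holds it every 2.4 mm; pushing it shut clicks past the pawl, no need to lift it, and takes 8 to 12 N with the blocks
- jaw_face (a point): point on the jaw's clamping face (which looks to the frame's -y), at frame x = -20, z = 20. The jaw body is 36 thick in y, frame x -70 to 18, top z = 28
- jaw_handle (a point): centre of the black upright lug on the jaw, 30 (x) x 12 (y) x 26 high (frame z 28 to 54), 28 mm in +y from the jaw face; push its +y side towards -y to close the jaw, or pinch it
- pawl (a joint): pawl angle, rad: about 0 seated in a tooth, up to 0.12 with its nose on a tooth's slope, above 0.17 clear of the teeth, 0.34 fully lifted (stop). A spring seats it
- pawl_paddle (a point): middle of the top of the paddle on the pawl's tail, 26 (x) x 24 (y) x 5 mm, at frame (50, -97, 88) mm when seated; pressing it down 9 to 13 mm with about 1 N lifts the nose off the wheel (42 mm lever about a pivot at its +y side, axis along the frame's x)
- tray: fixed white open tray 130 (x) x 150 (y) mm, wall 4 mm, rim 16 mm high, floor about 4 mm thick; origin under its centre
- wide_center (a point): the wide used printing block, clamped in the frame at the start: plate 80 (x) x 100 (y) x 16 thick, with the same grip strip 22 x 14 x 24 high, its centre 27 mm towards the block's -x end; about 120 g. Point: the block's middle, 20 mm above its underside
- block1_center (a point): narrow carved wooden printing block, may be absent: plate 80 (its x) x 34 (y) x 16 mm thick; a plain wooden grip strip stands on it, 22 (x) x 14 (y) x 24 high, centred 27 mm towards the block's -x end; 40 high overall, about 50 g. Point: the block's middle, 20 mm above its underside (the strip's middle is 8 mm higher)
- block2_center (a point): narrow carved wooden printing block, may be absent: plate 80 (its x) x 34 (y) x 16 mm thick; a plain wooden grip strip stands on it, 22 (x) x 14 (y) x 24 high, centred 27 mm towards the block's -x end; 40 high overall, about 50 g. Point: the block's middle, 20 mm above its underside (the strip's middle is 8 mm higher)
- block3_center (a point): narrow carved wooden printing block, may be absent: plate 80 (its x) x 34 (y) x 16 mm thick; a plain wooden grip strip stands on it, 22 (x) x 14 (y) x 24 high, centred 27 mm towards the block's -x end; 40 high overall, about 50 g. Point: the block's middle, 20 mm above its underside (the strip's middle is 8 mm higher)
- block4_center (a point): narrow carved wooden printing block, may be absent: plate 80 (its x) x 34 (y) x 16 mm thick; a plain wooden grip strip stands on it, 22 (x) x 14 (y) x 24 high, centred 27 mm towards the block's -x end; 40 high overall, about 50 g. Point: the block's middle, 20 mm above its underside (the strip's middle is 8 mm higher)
- roller: ink roller with a wooden handle, 80 mm wide, about 160 long, lying on the table; a bystander, origin at its underside
- water: clear water cup, 72 mm across, 85 high; a bystander, origin at its underside
- brushes: white pot with paint brushes, 76 mm across, 190 high; a bystander, origin at its underside
- palette: round white paint dish, 100 mm across, 8 high; a bystander, origin at its underside
- ink: amber ink jar, 44 mm across, 75 high; a bystander, origin at its underside
- knife: lino cutter with a wooden handle, 150 mm long, 12 high; a bystander, origin at its underside
- sponge_tin: aluminium tin 90 x 60 x 35 mm; a bystander, origin at its underside

How it is judged:
On the way, in this order (a step that is already met when the one before it is completed fails the run):
1. the pawl is lifted and the jaw springs fully back while the wide block still lies in the frame (value of joint jaw above 0.06 m and distance of wide_center from where it was at the start of the episode below 0.025 m), for 0.2 s.
2. the wide block lies flat in the tray, let go (horizontal distance between wide_center and tray below 0.045 m and z of wide_center in the frame of tray below 0.03 m and angle between wide_center's own z axis and vertical below 0.1 rad and contact force between the fingers and wide below 0.05 N), for 0.2 s.
At the end, for the whole second after the job is handed in: Wide block flat in the tray; every narrow block flat under the bar, within 5 mm of the back stop and square (0.06 rad), strip towards the robot; row closed up from the fence (gaps under 4 mm, jaw within 5 mm of the last block); pawl down in the wheel; all at rest (x of block1_center in the frame of frame between -0.025 and -0.014 m and z of block1_center in the frame of frame between 0.027 and 0.036 m and y of each of block1_center, block2_center, block3_center, block4_center in the frame of frame above -0.06 m and angle between the x axis of each of block1_center, block2_center, block3_center, block4_center and the x axis of frame, either way round below 0.06 rad and angle between each of block1_center, block2_center, block3_center, block4_center's own z axis and vertical below 0.08 rad and linear speed of each of block1, block2, block3, block4, wide below 0.02 m/s and (y of block1_center in the frame of frame below -0.049 m or y of block1_center in the frame of block2_center between 0.03 and 0.038 m or y of block1_center in the frame of block3_center between 0.03 and 0.038 m or y of block1_center in the frame of block4_center between 0.03 and 0.038 m) and x of block2_center in the frame of frame between -0.025 and -0.014 m and z of block2_center in the frame of frame between 0.027 and 0.036 m and (y of block2_center in the frame of frame below -0.049 m or y of block2_center in the frame of block1_center between 0.03 and 0.038 m or y of block2_center in the frame of block3_center between 0.03 and 0.038 m or y of block2_center in the frame of block4_center between 0.03 and 0.038 m) and x of block3_center in the frame of frame between -0.025 and -0.014 m and z of block3_center in the frame of frame between 0.027 and 0.036 m and (y of block3_center in the frame of frame below -0.049 m or y of block3_center in the frame of block1_center between 0.03 and 0.038 m or y of block3_center in the frame of block2_center between 0.03 and 0.038 m or y of block3_center in the frame of block4_center between 0.03 and 0.038 m) and x of block4_center in the frame of frame between -0.025 and -0.014 m and z of block4_center in the frame of frame between 0.027 and 0.036 m and (y of block4_center in the frame of frame below -0.049 m or y of block4_center in the frame of block1_center between 0.03 and 0.038 m or y of block4_center in the frame of block2_center between 0.03 and 0.038 m or y of block4_center in the frame of block3_center between 0.03 and 0.038 m) and (y of block1_center in the frame of jaw_face between -0.022 and -0.012 m or y of block2_center in the frame of jaw_face between -0.022 and -0.012 m or y of block3_center in the frame of jaw_face between -0.022 and -0.012 m or y of block4_center in the frame of jaw_face between -0.022 and -0.012 m) and value of joint pawl below 0.12 rad and velocity of joint jaw between -0.005 and 0.005 m/s and horizontal distance between wide_center and tray below 0.045 m and z of wide_center in the frame of tray below 0.03 m and angle between wide_center's own z axis and vertical below 0.1 rad); the robot touches nothing.
It fails at once if a bystander is pushed more than 6 cm or knocked over (distance of any of roller, water, brushes, palette, ink, knife, sponge_tin from where it was at the start of the episode above 0.06 m or angle between any of water, brushes, ink's own z axis and vertical above 0.7 rad).
Of block1, block2, block3, block4 only 2 to 4 are there at a start; the rules pass over those that are not, and their reading is None.
At some moment in a run one of block1, block2, block3, block4 may be knocked a few centimetres aside while the robot is not near it.
Once in a run the grip may slacken for a moment while it holds something.
It also fails if it takes over 210 s, if anything falls off the work surface, if the arm or the gripper's body presses on something with over 40 N, if the wrist force passes 120 N, or if a joint passes its speed limit or range.

### The arm

A 7-joint arm with a two-finger parallel gripper is mounted at the origin on the work surface. World frame = base frame: x ahead of the robot, y to its left, z up, the work surface at z = 0. Lengths are in m, angles in rad, forces in N, time in s.
With the tool pointing down it reaches from about 0.4 to 0.85 m from the base axis. Payload 6.9 kg.
Tool frame: the origin (TCP) lies between the finger pads; the fingertips stand 19 mm ahead of it and the grasp point (between the pads) is the TCP; y points along the fingers, x is the direction in which the jaws open and shut, and the axes are right-handed (so a half turn about y gives the same grasp; the last joint's range is limited). The gripper opens to 85 mm and grips with 20 to 120 N. Pads are 22 mm wide; open, the fingers measure 114 mm over their backs; the gripper's body (76 mm by 85 mm) begins 54 mm behind the grasp point. The pads swing forward as they close: fully open they stand 13 mm farther back than shut.
Start: joints at [1.26, 0.507, -0.238, 1.5, 0.126, 1.149, -0.155], TCP at [0.252, -0.572, 0.25] pointing down, gripper open.
Joint ranges: [-3.08, 3.08], [-0.24, 2.05], [-1.43, 1.35], [0, 2.5], [-1.52, 4.66], [0.17, 1.96], [-2.89, 2.89]. Speed limits (rad/s): [2.39, 2.39, 3.14, 3.14, 3.14, 3.14, 3.14].

### API

Orientations are given as a unit quaternion [w, x, y, z].
In Python, from station import monitor, cams, env gives the robot as it stands. The module is installed in compiled form; this text tells all that it offers.
- The arm moves only by the tool carry_out, never from a script. Its argument "increments" is a list of rows, each a list of 2 entries, a list of its own where there are three numbers: the shift along the tool's x, y, z as a fraction of full scale, then the turn, a rotation vector about the tool's x, y, z as a fraction of full scale. In form: [[[dx, dy, dz], [rx, ry, rz]], ...]. A call has 1 to 12 rows; each row is the pose to reach, as a shift and turn from the pose commanded when the call began, along the tool's axes at that moment, turning the shorter way round; what a row does not reach only later rows make up. Full scale, the value 1, is 0.1 m for a shift and 360 degrees for a turn. A row lasts 1/10 s, in which the tool goes at most 50 mm and 8.59 degrees, less where a joint would pass 70% of its speed; a pose out of reach is approached as far as the arm can. A call with a number of a shift or a turn outside -1 to 1 is refused whole. A call with a gripper value outside its range is refused whole. "jaw" is the opening, from 0 (shut) to 1 (fully open), set as the call begins (left out, the last holds). The fingers move at their own pace and stop on an object; "newtons" is the grip in N (left out, the last holds). Time passes only in rows, so rows that repeat a pose let the fingers close. It gives the time, the measured TCP pose, the force and the opening at its end, in the units of the state.
- monitor.state(): the state, without advancing time (a new reading comes with each control period).
- cams.camera(name): name is "side" or "top" or "wrist"; returns (picture, depth): 420x560x3 uint8, red, green, blue; 420x560 float32, m along the optical axis (not along the pixel's ray), 0 where there is no reading.
- cams.camera_info(name): a dict with "fx", "fy", "cx", "cy" (pixels), "xyz" and "orientation" of the camera in the world. Camera axes: x right, y up, looking along -z (the intrinsics and any distortion apply to the point x, -y, -z); pixel columns grow to the right and rows downward; lengths in m; the calibration is good to about 2 mm. A picture is of the moment at which its call begins: read the wrist's pose just before it. camera_info takes no time and is no camera call; for the wrist camera it gives the pose at the moment of the call.
- env.hand_in(): hands the job in, once; it reports no verdict.
The state is a dict: "t": time; "q": joint angles; "qvel": joint speeds; "tau": joint torques, N m; "eef_pos": TCP position; "orientation": TCP orientation; "force": force on the tool from outside, world axes, zero at the start; "ft_torque": the same for the moment, N m; "finger_gap": finger opening in m.
Only numpy, scipy, OpenCV 4.12 (cv2) and the standard library are available. Lean on these libraries where they do the work, as an engineer would, in place of code of your own. Each camera call takes 0.05 s, during which the arm holds its last target.

## Working session

There is one attempt and no reset: what is moved stays moved. The work goes in short steps, Python scripts to look and compute and a tool call to move; the robot and the scene stay as the last step left them, time stands still between calls to the robot, and variables do not carry over. Pictures are saved under pics/ and viewed, and the job is handed in when it is done.

Besides the shell and the picture viewer there is one more tool, called after ">>>" by a JSON object that holds its "op" and its "data". carry_out: Moves the arm, as the interface text tells. Its arguments: {"type":"object","properties":{"increments":{"type":"array","items":{"type":"array"}},"jaw":{"type":"number"},"newtons":{"type":"number"}},"required":["increments"]}

```bash
ls; mkdir -p pics
python3 - <<'E'
from station import monitor,cams,env
import cv2
s=monitor.state();print(s)
for n in ["side","top","wrist"]:
    i=cams.camera_info(n);print(n,i)
    p,d=cams.camera(n);cv2.imwrite(f"pics/{n}0.png",p[:,:,::-1])
    import numpy as np; np.save(f"pics/{n}0d.npy",d)
E
```

```text
pics
{'t': 0.0, 'q': array([ 1.26045326,  0.50831973, -0.23749183,  1.50113532,  0.12568112,
        1.14888374, -0.15479215]), 'qvel': array([-1.89701324e-03,  1.41884472e-03,  4.43419143e-04, -7.56408439e-04,
       -2.96588700e-05, -1.75241991e-03, -1.12216037e-04]), 'tau': array([ 3.63986546e-04, -6.20607734e+01, -2.18639128e+00, -2.49654150e+01,
        1.27238085e-02,  1.20323128e-02, -1.85092756e-05]), 'eef_pos': array([ 0.25220635, -0.57134474,  0.24943888]), 'orientation': array([ 0.5927723 , -0.59211168,  0.38654872, -0.385493  ]), 'force': array([-0.26945471, -0.30316356, -0.53551151]), 'ft_torque': array([ 0.00490289,  0.0113917 , -0.01482286]), 'finger_gap': 0.0853052598631687}
side {'fx': 402.2010594231739, 'fy': 402.2010594231739, 'cx': 284.3094843712715, 'cy': 207.59784124545416, 'xyz': array([0.24468566, 0.64807103, 0.98291886]), 'orientation': array([-0.17064868, -0.05558819,  0.32895129,  0.92713539])}
top {'fx': 445.9578935075555, 'fy': 445.9578935075555, 'cx': 267.937369582092, 'cy': 207.52057194503246, 'xyz': array([ 0.44809574, -0.01970881,  1.18684536]), 'orientation': array([-0.70352513, -0.01759226,  0.01151358,  0.71035931])}
wrist {'fx': 349.55874576283884, 'fy': 349.55874576283884, 'cx': 285.0224791734857, 'cy': 212.7963558102232, 'xyz': array([ 0.31552482, -0.54275734,  0.37205658]), 'orientation': array([ 0.82945286, -0.1169029 ,  0.07644345, -0.54083091])}
```

View pics/top0.png

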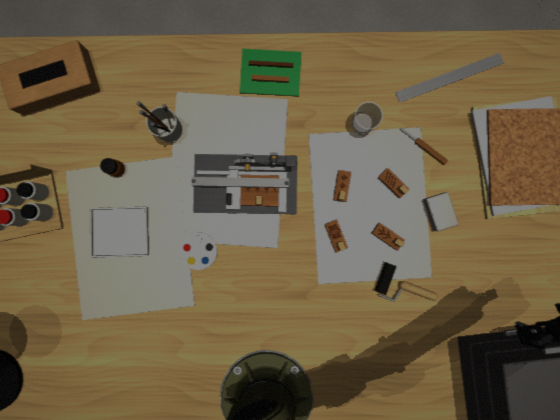

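View pics/side0.png

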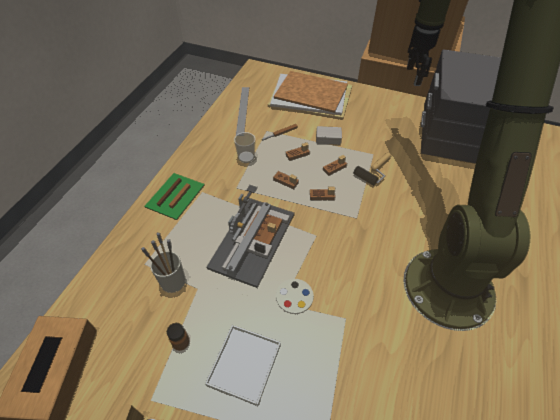

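View pics/wrist0.png

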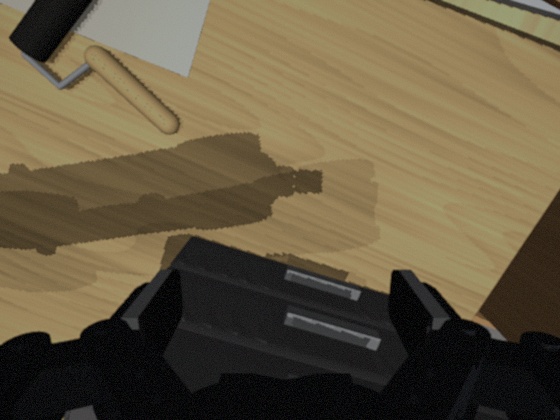

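Run:
```python
import cv2
p=cv2.imread("pics/top0.png")
cv2.imwrite("pics/z1.png",cv2.resize(p[140:225,180:310],None,fx=6,fy=6,interpolation=cv2.INTER_CUBIC))
cv2.imwrite("pics/z2.png",cv2.resize(p[155:260,310:430],None,fx=5.5,fy=5.5,interpolation=cv2.INTER_CUBIC))
p=cv2.imread("pics/side0.png")
cv2.imwrite("pics/z3.png",cv2.resize(p[180:290,200:310],None,fx=5.4,fy=5.4,interpolation=cv2.INTER_CUBIC))
```

```text
(no output)
```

View pics/z1.png

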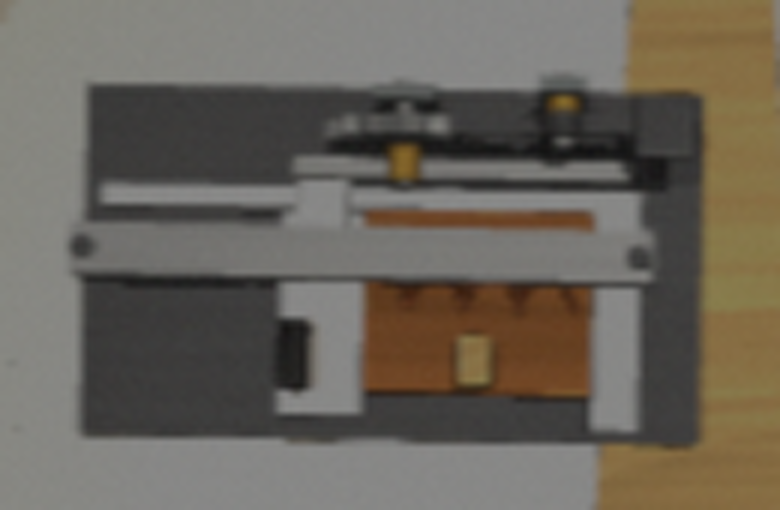

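View pics/z2.png

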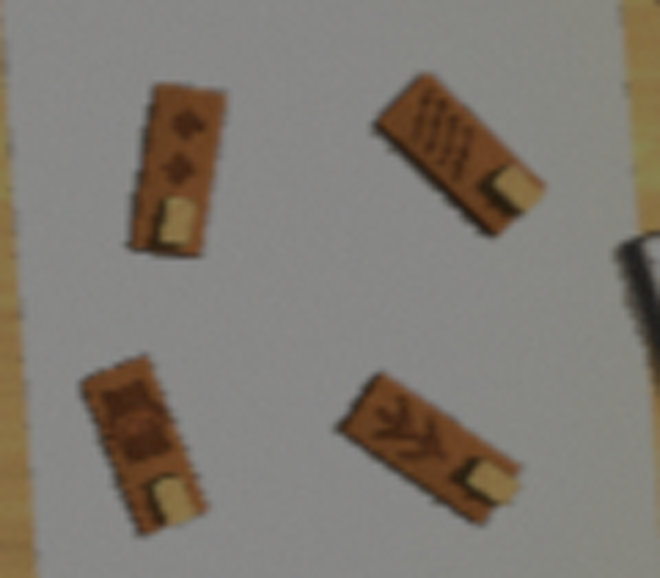

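View pics/z3.png

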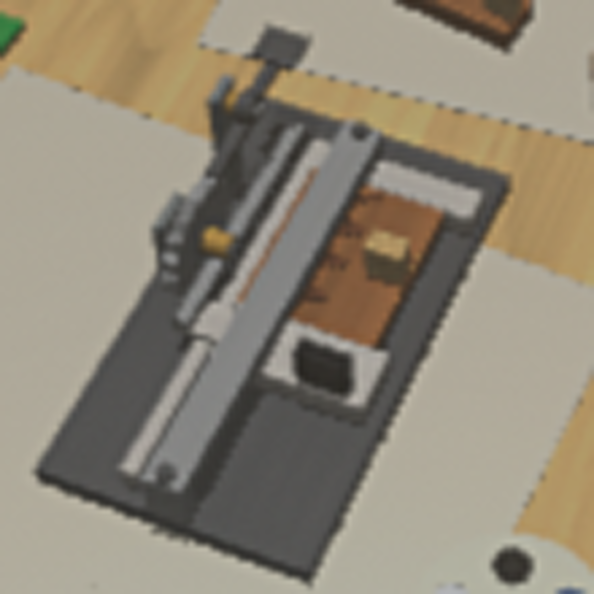

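```bash
cat > h.py <<'E'
import numpy as np,cv2
from scipy.spatial.transform import Rotation as Rn
from station import monitor,cams,env
def R_(q): return Rn.from_quat([q[1],q[2],q[3],q[0]])
def ray(info,u,v):
    d=np.array([(u-info['cx'])/info['fx'],-(v-info['cy'])/info['fy'],-1.0])
    return R_(info['orientation']).apply(d)
def onplane(info,u,v,z):
    d=ray(info,u,v);c=np.array(info['xyz']);return c+d*(z-c[2])/d[2]
def cloud(info,depth):
    H,W=depth.shape;v,u=np.mgrid[0:H,0:W]
    P=np.stack([(u-info['cx'])/info['fx']*depth,-(v-info['cy'])/info['fy']*depth,-depth],-1)
    return R_(info['orientation']).apply(P.reshape(-1,3)).reshape(H,W,3)+np.array(info['xyz'])
def proj(info,p):
    c=R_(info['orientation']).inv().apply(np.array(p)-info['xyz'])
    return info['cx']+info['fx']*c[0]/-c[2], info['cy']+info['fy']*c[1]/c[2]
def shot(n,name):
    i=cams.camera_info(n);p,d=cams.camera(n);cv2.imwrite(f"pics/{name}.png",p[:,:,::-1]);return i,p,d
def st():
    s=monitor.state();R=R_(s['orientation'])
    print("t",round(s['t'],2),"pos",s['eef_pos'].round(4),"gap",round(s['finger_gap'],4),"F",s['force'].round(1))
    print("tool x",R.apply([1,0,0]).round(3),"y",R.apply([0,1,0]).round(3),"z",R.apply([0,0,1]).round(3))
    return s
def go(p,yaw,s=None):
    """target TCP p, tool x axis at world yaw (mod 180), tool down"""
    s=s or monitor.state();R=R_(s['orientation'])
    best=None
    for a in (yaw,yaw+np.pi):
        x=np.array([np.cos(a),np.sin(a),0]);y=np.array([0,0,-1.]);z=np.cross(x,y)
        Rt=Rn.from_matrix(np.stack([x,y,z],1));rv=(R.inv()*Rt).as_rotvec()
        if best is None or np.linalg.norm(rv)<np.linalg.norm(best): best=rv
    sh=R.inv().apply(np.array(p)-s['eef_pos'])
    print("shift(frac)",(sh/0.1).round(3),"rot(frac)",(best/(2*np.pi)).round(4),"deg",np.degrees(best).round(1))
E
python3 - <<'E'
from h import *
st()
ti=cams.camera_info("top");d=np.load("pics/top0d.npy");p=cv2.imread("pics/top0.png")
C=cloud(ti,d)
print("table z",np.median(C[270:300,200:220,2]), C[200:202,360:370,2].round(4))
hsv=cv2.cvtColor(p,cv2.COLOR_BGR2HSV)
print(hsv[222,332],hsv[205,360],hsv[195,257],hsv[186,402])
# bed corners
for u,v in [(90,87),(700,95),(697,443),(82,435)]:
    print(onplane(ti,(u+.5)/6-.5+180,(v+.5)/6-.5+140,0.012).round(4))
E
```

```text
t 0.15 pos [ 0.2523 -0.5715  0.2496] gap 0.0856 F [-0.2 -0.4 -0.8]
tool x [ 0.404 -0.915 -0.001] y [-0.001  0.001 -1.   ] z [ 0.915  0.404 -0.   ]
table z 0.0003991843811748108 [[ 0.0016  0.0027  0.001   0.0007  0.0031  0.0015 -0.0009  0.004   0.0015
   0.0023]
 [ 0.0002  0.0073  0.0045  0.0006 -0.003   0.0031  0.0027 -0.0004  0.0017
   0.0029]]
[ 13 171 106] [  0   0 135] [ 15 158  97] [ 19 128 126]
[0.6404 0.1835 0.012 ]
[ 0.6339 -0.0861  0.012 ]
[ 0.4803 -0.0829  0.012 ]
[0.4864 0.1874 0.012 ]
```

```bash
cat >> h.py <<'E'
def blocks(i,p,roi=None):
    """p RGB; top view blocks on the table; returns centre, yaw(+x away from strip)"""
    hsv=cv2.cvtColor(p,cv2.COLOR_RGB2HSV)
    m=cv2.inRange(hsv,(6,125,40),(22,255,255))
    if roi:
        k=np.zeros_like(m);k[roi[1]:roi[3],roi[0]:roi[2]]=255;m&=k
    m=cv2.morphologyEx(m,cv2.MORPH_CLOSE,np.ones((3,3)))
    out=[]
    for c in cv2.findContours(m,cv2.RETR_EXTERNAL,cv2.CHAIN_APPROX_NONE)[0]:
        if cv2.contourArea(c)<150: continue
        k=np.zeros_like(m);cv2.drawContours(k,[c],-1,255,-1)
        P=np.array([onplane(i,a,b,0.016)[:2] for a,b in c[:,0]],np.float32)
        r=cv2.minAreaRect(P)
        (cx,cy),(w,h),a=r
        yaw=np.radians(a if w>h else a+90)
        V,U=np.nonzero(k);s=hsv[V,U,1];val=hsv[V,U,2].astype(int)
        t=(s<165)&(val>105)
        tip=np.array([onplane(i,a_,b_,0.04)[:2] for a_,b_ in zip(U[t],V[t])]) if t.any() else np.zeros((1,2))
        tc=np.median(tip,0)
        if np.dot([np.cos(yaw),np.sin(yaw)],np.array([cx,cy])-tc)<0: yaw+=np.pi
        yaw=(yaw+np.pi)%(2*np.pi)-np.pi
        out.append((cx,cy,yaw,w*1000,h*1000,tc))
        print("ctr",round(cx,4),round(cy,4),"yaw deg",round(np.degrees(yaw),1),"size",round(w*1e3),round(h*1e3),"strip",tc.round(4),"n",t.sum(),
          "strip-from-ctr",(np.array([cx,cy])-0.027*np.array([np.cos(yaw),np.sin(yaw)])).round(4),"px",c[:,0].mean(0).round())
    return out
E
python3 - <<'E'
from h import *
ti=cams.camera_info("top");p=cv2.imread("pics/top0.png")[:,:,::-1].copy()
blocks(ti,p,(315,160,425,260))
hsv=cv2.cvtColor(p,cv2.COLOR_RGB2HSV)
print(hsv[238:248,340].tolist())
# wide strip top: z1 (457..492,333..386)
f=lambda u,v,z:onplane(ti,(u+.5)/6-.5+180,(v+.5)/6-.5+140,z).round(4)
print("wide strip",f(474,360,0.052)); print("handle",f(295,355,0.054))
print("fence end",f(590,432,.026),"jaw face",f(363,412,.028))
import sys
E
```

```text
ctr 0.418 -0.3229 yaw deg 55.5 size 81 32 strip [ 0.4088 -0.3445] n 57 strip-from-ctr [ 0.4027 -0.3452] px [388. 236.]
ctr 0.4212 -0.1865 yaw deg 19.7 size 78 32 strip [ 0.4025 -0.1968] n 63 strip-from-ctr [ 0.3958 -0.1957] px [336. 236.]
ctr 0.5521 -0.2044 yaw deg -10.3 size 32 78 strip [ 0.5308 -0.2062] n 75 strip-from-ctr [ 0.5256 -0.1996] px [342. 186.]
ctr 0.5584 -0.3385 yaw deg 44.2 size 76 34 strip [ 0.5447 -0.3567] n 50 strip-from-ctr [ 0.5391 -0.3573] px [393. 183.]
[[13, 172, 110], [13, 167, 110], [13, 168, 106], [17, 149, 72], [21, 125, 124], [19, 129, 132], [19, 129, 132], [20, 131, 130], [20, 124, 132], [20, 125, 129]]
wide strip [0.5154 0.0135 0.052 ]
handle [0.5181 0.0894 0.054 ]
fence end [ 0.4851 -0.0358  0.026 ] jaw face [0.4947 0.0625 0.028 ]
```

```bash
cat >> h.py <<'E'
F0=np.array([0.5623,0.0319]);FY=-0.024
def fw(x,y,z):
    c,s=np.cos(FY),np.sin(FY);return np.array([F0[0]+(x*c-y*s)/1e3,F0[1]+(x*s+y*c)/1e3,z/1e3])
E
python3 - <<'E'
from h import *
w=fw(50,-97,88);print(w)
for n in ("top","side"): print(n,proj(cams.camera_info(n),w))
go([w[0],w[1],0.25],FY)
E
```

```text
[ 0.60995782 -0.06627195  0.088     ]
top (np.float64(290.0248290428967), np.float64(160.2646936370067))
side (np.float64(251.43349530492773), np.float64(188.2638944366045))
shift(frac) [-3.176e+00  1.000e-03  5.313e+00] rot(frac) [-1.0e-04 -1.8e-01 -2.0e-04] deg [ -0.  -64.8  -0.1]
```

>>> {"op": "carry_out", "data": {"increments": [[[-0.12,0,0.2],[0,0,0]],[[-0.36,0,0.6],[0,0,0]],[[-0.6,0,1.0],[0,0,0]]], "jaw": 0}}

```text
t: 0.45
eef_pos: [0.3197, -0.4757, 0.2497]
orientation: [0.592, -0.592, 0.387, -0.386]
force: [1.1, 1.1, -0.2]
finger_gap: 0.044
```

>>> {"op": "carry_out", "data": {"increments": [[[-0.2,0,0.33],[0,0,0]],[[-0.4,0,0.66],[0,0,0]],[[-0.6,0,1.0],[0,0,0]]]}}

```text
t: 0.75
eef_pos: [0.3874, -0.3798, 0.2502]
orientation: [-0.592, 0.592, -0.386, 0.386]
force: [1.7, 0.1, 1.4]
finger_gap: 0.0001
```

>>> {"op": "carry_out", "data": {"increments": [[[-0.2,0,0.33],[0,0,0]],[[-0.4,0,0.66],[0,0,0]],[[-0.6,0,1.0],[0,0,0]]]}}

```text
t: 1.05
eef_pos: [0.4546, -0.2846, 0.2502]
orientation: [-0.592, 0.592, -0.386, 0.386]
force: [0.8, -0.0, 0.5]
finger_gap: 0.0
```

>>> {"op": "carry_out", "data": {"increments": [[[-0.2,0,0.33],[0,0,0]],[[-0.4,0,0.66],[0,0,0]],[[-0.6,0,1.0],[0,0,0]]]}}

```text
t: 1.35
eef_pos: [0.5219, -0.1894, 0.2502]
orientation: [-0.592, 0.592, -0.386, 0.386]
force: [0.8, -1.1, -0.4]
finger_gap: 0.0001
```

>>> {"op": "carry_out", "data": {"increments": [[[-0.2,0,0.33],[0,-0.02,0]],[[-0.4,0,0.66],[0,-0.04,0]],[[-0.6,0,1.0],[0,-0.06,0]],[[-0.6,0,1.0],[0,-0.08,0]],[[-0.6,0,1.0],[0,-0.1,0]],[[-0.6,0,1.0],[0,-0.12,0]],[[-0.6,0,1.0],[0,-0.14,0]],[[-0.6,0,1.0],[0,-0.16,0]],[[-0.6,0,1.0],[0,-0.18,0]],[[-0.6,0,1.0],[0,-0.18,0]]]}}

```text
t: 2.35
eef_pos: [0.5884, -0.0956, 0.2499]
orientation: [0.707, -0.707, 0.008, -0.008]
force: [0.3, 0.2, 0.2]
finger_gap: 0.0002
```

Run:
```python
from h import *
s=st();print(s['q'].round(2))
w=fw(50,-97,88)
go([w[0],w[1],0.15],FY,s)
i,p,d=shot("wrist","w1");C=cloud(i,d);print(proj(i,w));np.save("pics/w1d.npy",d)
import json;print(i)
```

```text
t 2.35 pos [ 0.5884 -0.0956  0.2499] gap 0.0002 F [0.3 0.2 0.2]
tool x [ 1.    -0.022 -0.001] y [-0.001  0.    -1.   ] z [0.022 1.    0.   ]
[ 0.52  0.51 -0.64  1.58  0.32  1.16 -0.21]
shift(frac) [0.209 0.999 0.297] rot(frac) [-0.0001  0.0002 -0.0001] deg [-0.   0.1 -0. ]
(np.float64(311.8731639037526), np.float64(164.09446949397415))
{'fx': 349.55874576283884, 'fy': 349.55874576283884, 'cx': 285.0224791734857, 'cy': 212.7963558102232, 'xyz': array([ 0.5893279 , -0.02510201,  0.37244137]), 'orientation': array([ 0.99011531, -0.13977807,  0.00210718, -0.01137205])}
```

View pics/w1.png

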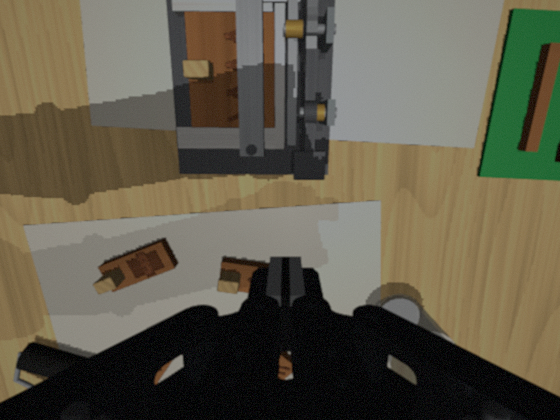

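>>> {"op": "carry_out", "data": {"increments": [[[0.07,0.3,0.1],[0,0,0]],[[0.14,0.6,0.2],[0,0,0]],[[0.2,0.85,0.29],[0,0,0]],[[0.21,1.0,0.297],[0,0,0]],[[0.21,1.0,0.297],[0,0,0]]]}}

```text
t: 2.9
eef_pos: [0.6092, -0.0663, 0.1482]
orientation: [0.707, -0.707, 0.01, -0.008]
force: [0.2, -0.4, 0.5]
finger_gap: 0.0
```

>>> {"op": "carry_out", "data": {"increments": [[[0,0.2,0],[0,0,0]],[[0,0.38,0],[0,0,0]],[[0,0.43,0],[0,0,0]],[[0,0.48,0],[0,0,0]],[[0,0.53,0],[0,0,0]],[[0,0.54,0],[0,0,0]],[[0,0.54,0],[0,0,0]]]}}

```text
t: 3.6
eef_pos: [0.6108, -0.0665, 0.0968]
orientation: [-0.707, 0.707, -0.008, 0.009]
force: [0.8, -1.8, 1.4]
finger_gap: 0.0004
```

>>> {"op": "carry_out", "data": {"increments": [[[0,0,0],[0,0,0]],[[0,0,0],[0,0,0]],[[0,0,0],[0,0,0]],[[0,0,0],[0,0,0]],[[0,0,0],[0,0,0]],[[0,0,0],[0,0,0]],[[0,0,0],[0,0,0]]]}}

```text
t: 4.3
eef_pos: [0.6105, -0.0661, 0.0963]
orientation: [0.707, -0.707, 0.008, -0.009]
force: [1.1, -1.1, 1.2]
finger_gap: -0.0
```

Run:
```python
from h import *
s=st()
i,p,d=shot("top","t2")
i,p,d=shot("side","s2")
p=cv2.imread("pics/s2.png")
a=cv2.resize(p[180:290,200:310],None,fx=3.6,fy=3.6,interpolation=cv2.INTER_CUBIC)
p=cv2.imread("pics/t2.png")
b=cv2.resize(p[130:240,180:290],None,fx=3.6,fy=3.6,interpolation=cv2.INTER_CUBIC)
cv2.imwrite("pics/c2.png",np.hstack([a,b]))
```

```text
t 4.3 pos [ 0.6105 -0.0661  0.0963] gap -0.0 F [ 1.1 -1.1  1.2]
tool x [ 1.    -0.024  0.   ] y [ 0.  0. -1.] z [0.024 1.    0.   ]
```

View pics/c2.png

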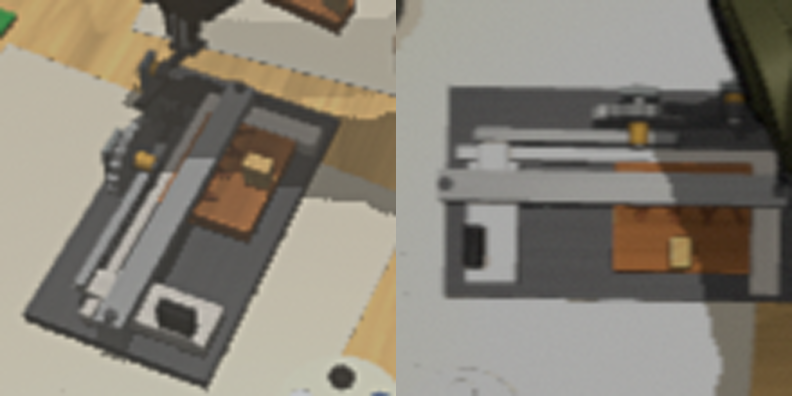

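>>> {"op": "carry_out", "data": {"increments": [[[0,-0.2,0],[0,0,0]],[[0,-0.5,0],[0,0,0]],[[0,-0.6,0],[0,0,0]]]}}

```text
t: 4.7
eef_pos: [0.6111, -0.0652, 0.1585]
orientation: [0.707, -0.707, 0.007, -0.009]
force: [0.9, 0.1, -0.0]
finger_gap: -0.0
```

Run:
```python
from h import *
s=st()
w=fw(-47,-20,120);print(w)
go([.515,.0133,.12],FY,s)
```

```text
t 4.7 pos [ 0.6111 -0.0652  0.1585] gap -0.0 F [ 0.9  0.1 -0. ]
tool x [ 1.    -0.023  0.002] y [ 0.002  0.001 -1.   ] z [0.023 1.    0.001]
[0.51483358 0.01303365 0.12      ]
shift(frac) [-0.98   0.384  0.762] rot(frac) [-0.0001  0.0001  0.0004] deg [-0.   0.   0.1]
```

>>> {"op": "carry_out", "data": {"increments": [[[-0.25,0,0.2],[0,0,0]],[[-0.5,0,0.4],[0,0,0]],[[-0.75,0.1,0.6],[0,0,0]],[[-0.97,0.25,0.76],[0,0,0]],[[-0.97,0.25,0.76],[0,0,0]],[[-0.97,0.25,0.76],[0,0,0]]], "jaw": 0.42, "newtons": 60}}

```text
t: 5.3
eef_pos: [0.5148, 0.0124, 0.131]
orientation: [-0.707, 0.707, -0.008, 0.008]
force: [0.4, -1.0, -0.4]
finger_gap: 0.0357
```

Run:
```python
from h import *
s=st()
i,p,d=shot("wrist","w3")
go([.515,.0133,.0485],FY,s)
for z in (40,52): print(proj(i,fw(-47,-20,z)))
np.save("pics/w3d.npy",d)
```

```text
t 5.3 pos [0.5148 0.0124 0.131 ] gap 0.0357 F [ 0.4 -1.  -0.4]
tool x [ 1.    -0.023 -0.001] y [-0.001 -0.    -1.   ] z [ 0.023  1.    -0.   ]
shift(frac) [0.003 0.825 0.009] rot(frac) [ 0.      0.0002 -0.0002] deg [ 0.   0.1 -0.1]
(np.float64(286.5919171572528), np.float64(225.14879793700777))
(np.float64(286.6546146865575), np.float64(231.2789075718367))
```

View pics/w3.png

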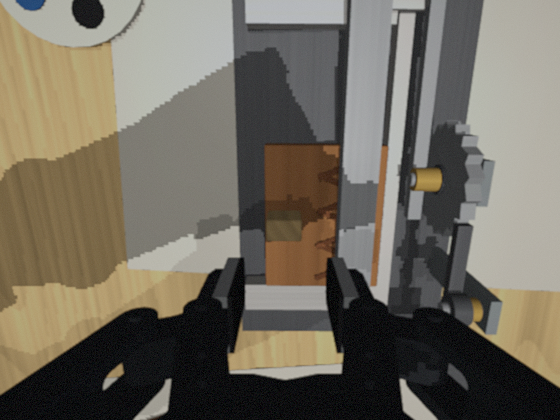

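>>> {"op": "carry_out", "data": {"increments": [[[0,0.2,0.01],[0,0,0]],[[-0.005,0.4,0.01],[0,0,0]],[[-0.005,0.6,0.01],[0,0,0]],[[-0.005,0.72,0.01],[0,0,0]],[[-0.005,0.8,0.01],[0,0,0]],[[-0.005,0.82,0.01],[0,0,0]],[[-0.005,0.82,0.01],[0,0,0]]]}}

```text
t: 6.05
eef_pos: [0.5151, 0.0131, 0.0495]
orientation: [0.707, -0.707, 0.008, -0.009]
force: [-0.8, -0.8, 0.9]
finger_gap: 0.0358
```

>>> {"op": "carry_out", "data": {"increments": [[[0,0,0],[0,0,0]],[[0,0,0],[0,0,0]],[[0,0,0],[0,0,0]],[[0,0,0],[0,0,0]]], "jaw": 0, "newtons": 60}}

```text
t: 6.45
eef_pos: [0.5139, 0.0133, 0.05]
orientation: [-0.707, 0.707, -0.009, 0.008]
force: [-5.4, 0.7, 6.0]
finger_gap: 0.0208
```

Run:
```python
from h import *
s=st()
```

```text
t 6.45 pos [0.5139 0.0133 0.05  ] gap 0.0208 F [-5.4  0.7  6. ]
tool x [ 1.    -0.024 -0.001] y [-0.001 -0.    -1.   ] z [ 0.024  1.    -0.   ]
```

>>> {"op": "carry_out", "data": {"increments": [[[-0.05,-0.015,0],[0,0,0]],[[-0.15,-0.015,0],[0,0,0]],[[-0.3,-0.015,0],[0,0,0]],[[-0.45,-0.015,0],[0,0,0]],[[-0.55,-0.015,0],[0,0,0]],[[-0.58,-0.03,0],[0,0,0]],[[-0.58,-0.2,0],[0,0,0]],[[-0.58,-0.5,0],[0,0,0]],[[-0.58,-0.8,0],[0,0,0]],[[-0.58,-0.9,0],[0,0,0]]]}}

```text
t: 7.45
eef_pos: [0.4582, 0.0147, 0.1418]
orientation: [0.707, -0.707, 0.007, -0.01]
force: [1.4, 0.7, -1.5]
finger_gap: 0.021
```

Run:
```python
from h import *
s=st()
i,p,d=shot("wrist","w4")
ti,tp,td=shot("top","t4")
C=cloud(ti,td)
# tray outline white on white paper: z>0.010
m=(C[...,2]>0.010)&(C[...,2]<0.022)
m[:, :70]=0;m[:,170:]=0;m[:190]=0;m[280:]=0
V,U=np.nonzero(m);P=C[V,U,:2].astype(np.float32)
print(len(P),cv2.minAreaRect(P),P.mean(0), np.percentile(P,[2,98],axis=0))
cv2.imwrite("pics/c4.png",np.hstack([cv2.resize(cv2.imread("pics/t4.png")[180:290,60:200],None,fx=4,fy=4),]))
```

```text
t 7.45 pos [0.4582 0.0147 0.1418] gap 0.021 F [ 1.4  0.7 -1.5]
tool x [ 1.    -0.024  0.004] y [ 0.004  0.    -1.   ] z [0.024 1.    0.   ]
382 ((0.43720313906669617, 0.38504430651664734), (0.12982195615768433, 0.1512138694524765), 0.7962139248847961) [0.43599886 0.38538256] [[0.37291621 0.31003846]
 [0.50157703 0.45940065]]
```

View pics/w4.png

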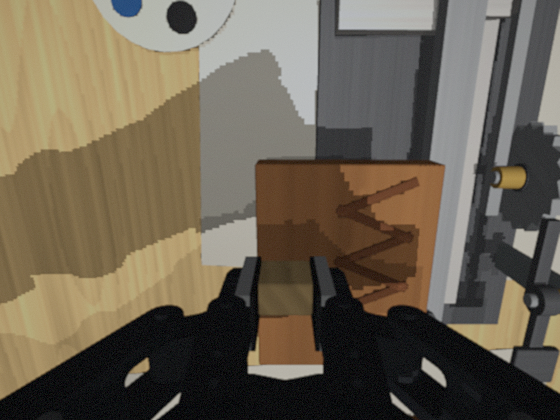

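View pics/c4.png

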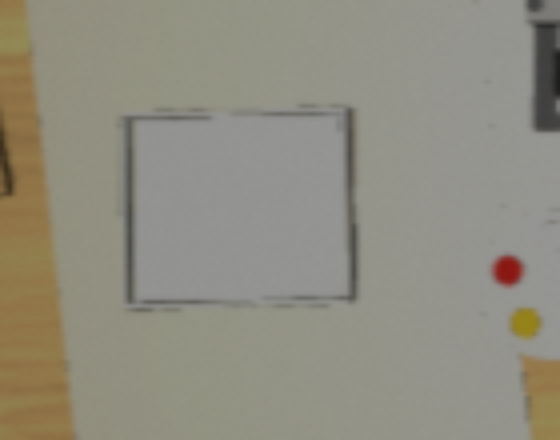

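Run:
```python
from h import *
s=st()
go([.41,.385,.14],0.0,s)
```

```text
t 7.55 pos [0.4578 0.0143 0.1405] gap 0.0207 F [ 0.6 -0.6 -1.8]
tool x [ 1.    -0.025  0.003] y [ 0.003 -0.    -1.   ] z [ 0.025  1.    -0.   ]
shift(frac) [-5.700e-01  2.000e-03  3.694e+00] rot(frac) [ 0.     -0.004   0.0005] deg [ 0.  -1.4  0.2]
```

>>> {"op": "carry_out", "data": {"increments": [[[-0.05,0,0.15],[0,0,0]],[[-0.1,0,0.4],[0,0,0]],[[-0.14,0,0.65],[0,0,0]],[[-0.14,0,0.92],[0,0,0]]]}}

```text
t: 7.95
eef_pos: [0.4439, 0.1069, 0.1379]
orientation: [-0.707, 0.707, -0.01, 0.008]
force: [0.6, 0.7, -0.5]
finger_gap: 0.0203
```

>>> {"op": "carry_out", "data": {"increments": [[[-0.05,0,0.25],[0,0,0]],[[-0.1,0,0.5],[0,0,0]],[[-0.14,0,0.75],[0,0,0]],[[-0.14,0,0.92],[0,0,0]]]}}

```text
t: 8.35
eef_pos: [0.4321, 0.2007, 0.1379]
orientation: [-0.707, 0.707, -0.009, 0.007]
force: [0.7, 0.4, -1.3]
finger_gap: 0.0204
```

>>> {"op": "carry_out", "data": {"increments": [[[-0.05,0,0.25],[0,0,0]],[[-0.1,0,0.5],[0,0,0]],[[-0.14,0,0.75],[0,0,0]],[[-0.14,0,0.92],[0,0,0]]]}}

```text
t: 8.75
eef_pos: [0.4203, 0.293, 0.1378]
orientation: [-0.707, 0.707, -0.008, 0.007]
force: [-0.0, 0.3, -1.3]
finger_gap: 0.0202
```

>>> {"op": "carry_out", "data": {"increments": [[[-0.05,0,0.25],[0,0,0]],[[-0.1,0,0.5],[0,0,0]],[[-0.14,0,0.75],[0,0,0]],[[-0.14,0,0.9],[0,-0.004,0]],[[-0.14,0,0.92],[0,-0.004,0]],[[-0.14,0,0.92],[0,-0.004,0]]]}}

```text
t: 9.35
eef_pos: [0.4097, 0.3829, 0.1383]
orientation: [-0.707, 0.708, 0.0, -0.001]
force: [1.0, -1.1, -0.8]
finger_gap: 0.0206
```

Run:
```python
from h import *
s=st()
go([.41,.385,.043],0.0,s)
i,p,d=shot("wrist","w5")
```

```text
t 9.35 pos [0.4097 0.3829 0.1383] gap 0.0206 F [ 1.  -1.1 -0.8]
tool x [ 1.     0.001 -0.001] y [-0.001 -0.002 -1.   ] z [-0.001  1.    -0.002]
shift(frac) [0.004 0.953 0.022] rot(frac) [ 0.0003  0.0002 -0.0001] deg [ 0.1  0.1 -0.1]
```

View pics/w5.png

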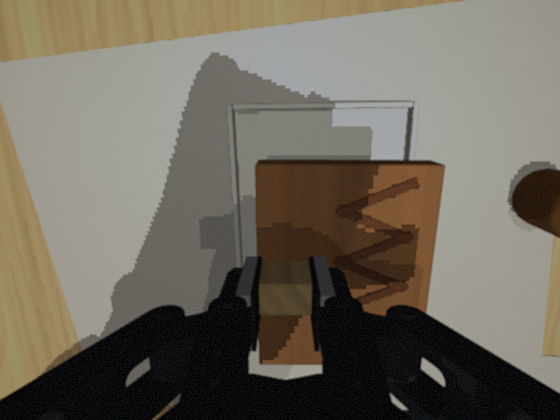

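>>> {"op": "carry_out", "data": {"increments": [[[0,0.2,0.02],[0,0,0]],[[0,0.45,0.02],[0,0,0]],[[0,0.7,0.02],[0,0,0]],[[0,0.85,0.02],[0,0,0]],[[0,0.92,0.02],[0,0,0]],[[0,0.95,0.02],[0,0,0]],[[0,0.95,0.02],[0,0,0]]]}}

```text
t: 10.1
eef_pos: [0.41, 0.3853, 0.0445]
orientation: [-0.707, 0.707, 0.0, -0.0]
force: [0.5, -0.2, -1.7]
finger_gap: 0.0205
```

>>> {"op": "carry_out", "data": {"increments": [[[0,0,0],[0,0,0]],[[0,0,0],[0,0,0]],[[0,0,0],[0,0,0]],[[0,-0.1,0],[0,0,0]],[[0,-0.4,0],[0,0,0]],[[0,-0.8,0],[0,0,0]],[[0,-1.0,0],[0,0,0]]], "jaw": 0.45}}

```text
t: 10.8
eef_pos: [0.4099, 0.387, 0.148]
orientation: [0.708, -0.706, -0.001, -0.0]
force: [-0.6, 0.5, 0.2]
finger_gap: 0.0383
```

Run:
```python
from h import *
s=st()
i,p,d=shot("wrist","w6")
ti,tp,td=shot("top","t6")
print("blocks");blocks(ti,tp,(315,160,425,260))
print("tray");blocks(ti,tp,(80,195,170,270))
```

```text
t 10.8 pos [0.4099 0.387  0.148 ] gap 0.0383 F [-0.6  0.5  0.2]
tool x [1.    0.002 0.002] y [ 0.002  0.003 -1.   ] z [-0.002  1.     0.003]
blocks
ctr 0.418 -0.3229 yaw deg 55.5 size 80 32 strip [ 0.4089 -0.342 ] n 68 strip-from-ctr [ 0.4027 -0.3452] px [388. 236.]
ctr 0.421 -0.1864 yaw deg 20.9 size 77 32 strip [ 0.4026 -0.1963] n 83 strip-from-ctr [ 0.3958 -0.1961] px [336. 236.]
ctr 0.5523 -0.2045 yaw deg -10.3 size 32 78 strip [ 0.531  -0.2059] n 99 strip-from-ctr [ 0.5258 -0.1996] px [342. 186.]
ctr 0.5584 -0.3385 yaw deg 44.2 size 76 34 strip [ 0.5448 -0.3553] n 59 strip-from-ctr [ 0.5391 -0.3573] px [393. 183.]
tray
ctr 0.4372 0.3861 yaw deg -90.5 size 98 76 strip [0.4748 0.395 ] n 33 strip-from-ctr [0.4375 0.4131] px [118. 231.]
```

View pics/t6.png

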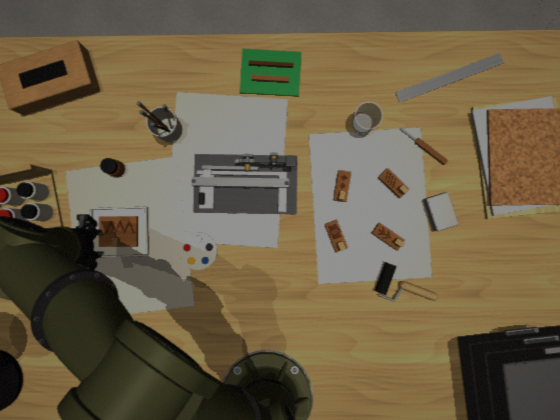

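Run:
```python
from h import *
s=monitor.state()
go([.527,-.202,.13],np.radians(-10.3),s)
```

```text
shift(frac) [ 1.157  0.161 -5.897] rot(frac) [-0.0008  0.0288  0.0007] deg [-0.3 10.4  0.2]
```

>>> {"op": "carry_out", "data": {"increments": [[[0.05,0,-0.2],[0,0,0]],[[0.1,0,-0.5],[0,0,0]],[[0.2,0,-0.98],[0,0,0]]]}}

```text
t: 11.2
eef_pos: [0.4287, 0.2894, 0.1443]
orientation: [0.708, -0.706, -0.002, 0.002]
force: [0.9, -0.4, 0.7]
finger_gap: 0.0385
```

>>> {"op": "carry_out", "data": {"increments": [[[0.07,0,-0.33],[0,0,0]],[[0.14,0,-0.66],[0,0,0]],[[0.2,0,-0.98],[0,0,0]]]}}

```text
t: 11.5
eef_pos: [0.4497, 0.188, 0.144]
orientation: [-0.707, 0.707, 0.0, -0.0]
force: [0.4, -0.1, 0.3]
finger_gap: 0.0381
```

>>> {"op": "carry_out", "data": {"increments": [[[0.07,0,-0.33],[0,0,0]],[[0.14,0,-0.66],[0,0,0]],[[0.2,0,-0.98],[0,0,0]]]}}

```text
t: 11.8
eef_pos: [0.4698, 0.0902, 0.1441]
orientation: [-0.707, 0.707, 0.0, -0.001]
force: [0.2, -0.6, -0.3]
finger_gap: 0.0384
```

>>> {"op": "carry_out", "data": {"increments": [[[0.07,0,-0.33],[0,0,0]],[[0.14,0,-0.66],[0,0,0]],[[0.2,0,-0.98],[0,0,0]]]}}

```text
t: 12.1
eef_pos: [0.4899, -0.0077, 0.1441]
orientation: [-0.707, 0.707, 0.0, -0.001]
force: [-0.0, 0.2, 0.3]
finger_gap: 0.0386
```

>>> {"op": "carry_out", "data": {"increments": [[[0.07,0,-0.33],[0,0,0]],[[0.14,0,-0.66],[0,0,0]],[[0.2,0,-0.98],[0,0,0]]]}}

```text
t: 12.4
eef_pos: [0.51, -0.1056, 0.144]
orientation: [0.707, -0.707, -0.0, 0.001]
force: [0.2, 0.1, -1.2]
finger_gap: 0.0384
```

>>> {"op": "carry_out", "data": {"increments": [[[0.05,0,-0.33],[0,0.01,0]],[[0.1,0.05,-0.66],[0,0.02,0]],[[0.16,0.1,-0.98],[0,0.029,0]],[[0.16,0.16,-0.98],[0,0.029,0]],[[0.16,0.16,-0.98],[0,0.029,0]]]}}

```text
t: 12.9
eef_pos: [0.5253, -0.2024, 0.1271]
orientation: [0.704, -0.704, 0.065, -0.064]
force: [0.1, 0.3, 0.7]
finger_gap: 0.0386
```

Run:
```python
from h import *
s=st();print(s['q'].round(2))
i,p,d=shot("wrist","w7");np.save("pics/w7d.npy",d)
print(proj(i,[s['eef_pos'][0],s['eef_pos'][1],0.04]),proj(i,[s['eef_pos'][0],s['eef_pos'][1],0.016]))
```

```text
t 12.9 pos [ 0.5253 -0.2024  0.1271] gap 0.0386 F [0.1 0.3 0.7]
tool x [ 0.983 -0.181 -0.002] y [-0.002  0.001 -1.   ] z [0.181 0.983 0.001]
[ 0.68  0.58 -0.56  1.82  0.4   0.85 -0.25]
(np.float64(286.83421898928304), np.float64(227.91068243941166)) (np.float64(286.7438503641948), np.float64(216.96834817462653))
```

View pics/w7.png

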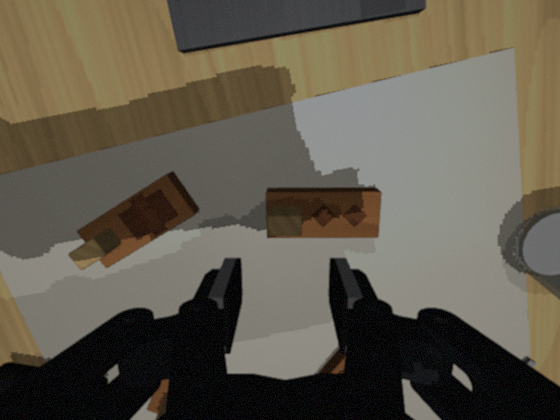

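>>> {"op": "carry_out", "data": {"increments": [[[-0.01,0.25,0],[0,0,0]],[[-0.013,0.5,0],[0,0,0]],[[-0.013,0.7,0],[0,0,0]],[[-0.013,0.82,0],[0,0,0]],[[-0.013,0.88,0],[0,0,0]],[[-0.013,0.88,0],[0,0,0]]]}}

```text
t: 13.55
eef_pos: [0.525, -0.2011, 0.0402]
orientation: [0.704, -0.704, 0.064, -0.063]
force: [-0.0, -0.1, -0.1]
finger_gap: 0.0386
```

>>> {"op": "carry_out", "data": {"increments": [[[0,0,0],[0,0,0]],[[0,0,0],[0,0,0]],[[0,0,0],[0,0,0]],[[0,0,0],[0,0,0]],[[0,-0.2,0],[0,0,0]],[[0,-0.5,0],[0,0,0]],[[0,-0.8,0],[0,0,0]]], "jaw": 0}}

```text
t: 14.25
eef_pos: [0.5245, -0.2018, 0.1211]
orientation: [0.704, -0.704, 0.064, -0.064]
force: [0.4, 0.1, -0.5]
finger_gap: 0.0202
```

Run:
```python
from h import *
s=st()
i,p,d=shot("wrist","w8")
w=fw(-47-48,-53+1,0)
print(w);go([w[0],w[1],.12],FY,s)
```

```text
t 14.25 pos [ 0.5245 -0.2018  0.1211] gap 0.0202 F [ 0.4  0.1 -0.5]
tool x [ 0.984 -0.18  -0.001] y [-0.001  0.    -1.   ] z [0.18  0.984 0.   ]
[ 0.46607948 -0.01780524  0.        ]
shift(frac) [-0.907  0.012  1.705] rot(frac) [-0.0001 -0.025  -0.0002] deg [-0.  -9.  -0.1]
```

View pics/w8.png

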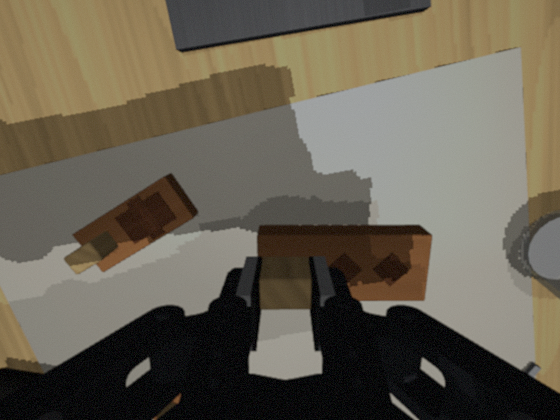

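>>> {"op": "carry_out", "data": {"increments": [[[-0.1,0,0.25],[0,0,0]],[[-0.2,0,0.5],[0,0,0]],[[-0.35,0,0.75],[0,0,0]],[[-0.5,0,1.0],[0,0,0]]]}}

```text
t: 14.7
eef_pos: [0.4934, -0.0937, 0.1205]
orientation: [-0.704, 0.704, -0.064, 0.064]
force: [0.1, 0.1, -0.8]
finger_gap: 0.0207
```

>>> {"op": "carry_out", "data": {"increments": [[[-0.2,0,0.25],[0,-0.01,0]],[[-0.3,0,0.5],[0,-0.02,0]],[[-0.4,0,0.7],[0,-0.025,0]],[[-0.4,0,0.7],[0,-0.025,0]],[[-0.4,0,0.7],[0,-0.025,0]]]}}

```text
t: 15.2
eef_pos: [0.4672, -0.0185, 0.1205]
orientation: [-0.707, 0.707, -0.008, 0.009]
force: [0.3, -0.7, -0.7]
finger_gap: 0.0201
```

Run:
```python
from h import *
s=st()
i,p,d=shot("wrist","w9")
w=fw(-47-48,-53+1,0)
go([w[0],w[1],.0537],FY,s)
for q in [(-75,-70,26),(20,-70,26),(-80,-118,12)]: print(q,proj(i,fw(*q)))
```

```text
t 15.2 pos [ 0.4672 -0.0185  0.1205] gap 0.0201 F [ 0.3 -0.7 -0.7]
tool x [ 1.    -0.024  0.001] y [ 0.001 -0.    -1.   ] z [ 0.024  1.    -0.   ]
shift(frac) [-0.012  0.668  0.007] rot(frac) [0.0001 0.0001 0.0001] deg [0. 0. 0.]
(-75, -70, 26) (np.float64(314.65771387002843), np.float64(249.13132709987434))
(20, -70, 26) (np.float64(457.2494520070105), np.float64(249.08473813480876))
(-80, -118, 12) (np.float64(304.8822719238722), np.float64(302.234464470485))
```

View pics/w9.png

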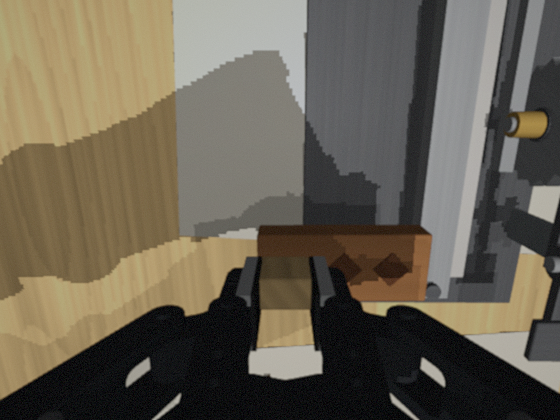

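>>> {"op": "carry_out", "data": {"increments": [[[-0.01,0.2,0.04],[0,0,0]],[[-0.01,0.4,0.04],[0,0,0]],[[-0.01,0.55,0.04],[0,0,0]],[[-0.01,0.64,0.04],[0,0,0]],[[-0.01,0.668,0.04],[0,0,0]],[[-0.01,0.668,0.04],[0,0,0]]]}}

```text
t: 15.85
eef_pos: [0.4663, -0.0151, 0.0537]
orientation: [-0.707, 0.707, -0.009, 0.009]
force: [-1.2, -0.3, -0.7]
finger_gap: 0.0206
```

Run:
```python
from h import *
s=st()
w=fw(-47,-52.5,0)
go([w[0],w[1],.0535],FY,s)
```

```text
t 15.85 pos [ 0.4663 -0.0151  0.0537] gap 0.0206 F [-1.2 -0.3 -0.7]
tool x [ 1.    -0.025  0.   ] y [ 0.    -0.001 -1.   ] z [ 0.025  1.    -0.001]
shift(frac) [ 0.478  0.002 -0.032] rot(frac) [ 0.0001 -0.0002  0.    ] deg [ 0.  -0.1  0. ]
```

>>> {"op": "carry_out", "data": {"increments": [[[0.1,0,0],[0,0,0]],[[0.2,0,0],[0,0,0]],[[0.3,0,-0.01],[0,0,0]],[[0.38,0,-0.02],[0,0,0]],[[0.42,0,-0.03],[0,0,0]],[[0.45,0,-0.03],[0,0,0]],[[0.46,0,-0.03],[0,0,0]],[[0.46,0,-0.03],[0,0,0]]]}}

```text
t: 16.65
eef_pos: [0.512, -0.0184, 0.0534]
orientation: [0.707, -0.707, 0.009, -0.008]
force: [-0.2, 0.5, -0.4]
finger_gap: 0.0208
```

>>> {"op": "carry_out", "data": {"increments": [[[0.01,0,0],[0,0,0]],[[0.02,0,0],[0,0,0]],[[0.03,0,0],[0,0,0]],[[0.03,0,0],[0,0,0]]]}}

```text
t: 17.05
eef_pos: [0.513, -0.0185, 0.0533]
orientation: [-0.707, 0.707, -0.01, 0.007]
force: [-7.0, 1.7, 5.9]
finger_gap: 0.0204
```

Run:
```python
from h import *
s=st()
i,p,d=shot("wrist","w10")
c=R_(np.array([np.cos(-FY/2),0,0,np.sin(-FY/2)]))
print("frame xy",1e3*c.apply(np.append(s['eef_pos'][:2]-F0,0)))
```

```text
t 17.05 pos [ 0.513  -0.0185  0.0533] gap 0.0204 F [-7.   1.7  5.9]
tool x [ 1.    -0.024 -0.004] y [-0.004 -0.001 -1.   ] z [ 0.024  1.    -0.001]
frame xy [-48.06413832 -51.57199541   0.        ]
```

View pics/w10.png

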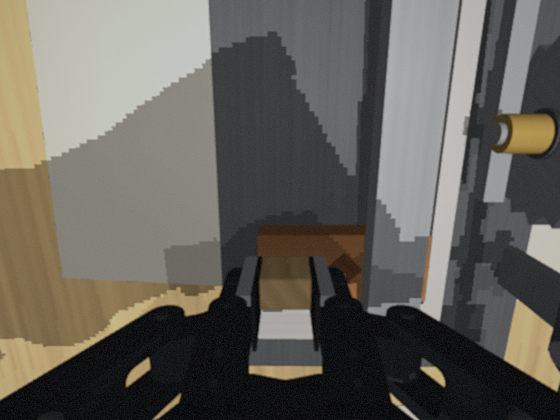

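>>> {"op": "carry_out", "data": {"increments": [[[-0.01,0,-0.01],[0,0,0]],[[-0.01,0.01,-0.02],[0,0,0]],[[-0.01,0.015,-0.02],[0,0,0]],[[-0.01,0.015,-0.02],[0,0,0]]]}}

```text
t: 17.5
eef_pos: [0.5129, -0.019, 0.0533]
orientation: [0.707, -0.707, 0.008, -0.008]
force: [-9.6, 3.4, 20.6]
finger_gap: 0.0209
```

Run:
```python
from h import *
s=st()
```

```text
t 17.5 pos [ 0.5129 -0.019   0.0533] gap 0.0209 F [-9.6  3.4 20.6]
tool x [ 1.    -0.022 -0.001] y [-0.001  0.    -1.   ] z [0.022 1.    0.   ]
```

>>> {"op": "carry_out", "data": {"increments": [[[0,-0.015,0.005],[0,0,0]],[[0,-0.015,0.005],[0,0,0]]]}}

```text
t: 17.7
eef_pos: [0.5129, -0.0195, 0.0534]
orientation: [0.707, -0.707, 0.009, -0.008]
force: [-5.9, 2.7, 1.6]
finger_gap: 0.0203
```

>>> {"op": "carry_out", "data": {"increments": [[[0,0,0],[0,0,0]],[[0,0,0],[0,0,0]],[[0,0,0],[0,0,0]],[[0,-0.1,0],[0,0,0]],[[0,-0.4,0],[0,0,0]],[[0,-0.8,0],[0,0,0]],[[0,-0.9,0],[0,0,0]],[[0,-0.9,0],[0,0,0]]], "jaw": 0.45}}

```text
t: 18.5
eef_pos: [0.5153, -0.0201, 0.1456]
orientation: [-0.707, 0.707, -0.007, 0.01]
force: [0.4, -1.1, -0.6]
finger_gap: 0.0384
```

Run:
```python
from h import *
s=st()
i,p,d=shot("wrist","w11")
ti,tp,td=shot("top","t11")
print("blocks");blocks(ti,tp,(315,160,425,260))
```

```text
t 18.5 pos [ 0.5153 -0.0201  0.1456] gap 0.0384 F [ 0.4 -1.1 -0.6]
tool x [ 1.    -0.025  0.004] y [ 0.004 -0.    -1.   ] z [ 0.025  1.    -0.   ]
blocks
ctr 0.4122 -0.292 yaw deg 49.4 size 79 32 strip [ 0.4015 -0.3088] n 78 strip-from-ctr [ 0.3946 -0.3125] px [376. 239.]
ctr 0.4231 -0.1903 yaw deg 20.9 size 76 23 strip [ 0.4115 -0.1988] n 64 strip-from-ctr [ 0.3979 -0.1999] px [338. 233.]
ctr 0.5584 -0.3385 yaw deg 44.2 size 76 34 strip [ 0.5474 -0.3531] n 65 strip-from-ctr [ 0.5391 -0.3573] px [393. 183.]
```

View pics/w11.png

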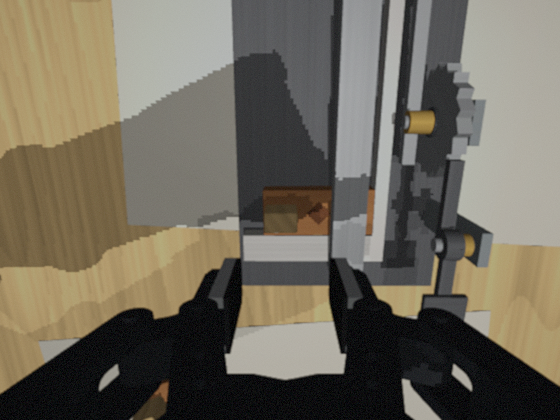

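View pics/t11.png

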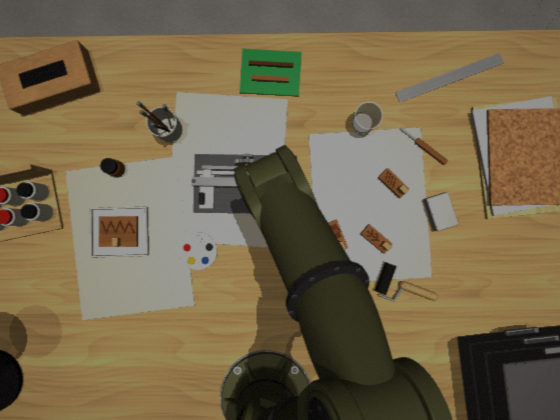

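Run:
```python
from h import *
s=monitor.state()
go([.396,-.198,.127],np.radians(20.5),s)
```

```text
shift(frac) [-1.134  0.162 -1.804] rot(frac) [ 0.0001 -0.0609 -0.    ] deg [  0.  -21.9  -0. ]
```

>>> {"op": "carry_out", "data": {"increments": [[[-0.2,0,-0.25],[0,0,0]],[[-0.4,0,-0.5],[0,0,0]],[[-0.6,0,-0.75],[0,0,0]],[[-0.7,0,-1.0],[0,0,0]]]}}

```text
t: 19.0
eef_pos: [0.4388, -0.1191, 0.142]
orientation: [0.707, -0.707, 0.01, -0.007]
force: [0.9, -0.7, 0.8]
finger_gap: 0.0385
```

>>> {"op": "carry_out", "data": {"increments": [[[-0.15,0,-0.25],[0,-0.02,0]],[[-0.3,0.1,-0.5],[0,-0.04,0]],[[-0.43,0.16,-0.8],[0,-0.061,0]],[[-0.43,0.16,-0.8],[0,-0.061,0]],[[-0.43,0.16,-0.8],[0,-0.061,0]]]}}

```text
t: 19.5
eef_pos: [0.3958, -0.1975, 0.1263]
orientation: [0.697, -0.695, -0.125, 0.126]
force: [-0.1, -0.1, 0.2]
finger_gap: 0.0385
```

```bash
cat >> h.py <<'E'
def plate(i,p,s,roi=(200,150,420,262)):
    hsv=cv2.cvtColor(p,cv2.COLOR_RGB2HSV)
    m=cv2.inRange(hsv,(4,120,20),(24,255,255));k=np.zeros_like(m);k[roi[1]:roi[3],roi[0]:roi[2]]=255;m&=k
    for c in cv2.findContours(cv2.morphologyEx(m,cv2.MORPH_OPEN,np.ones((5,5))),cv2.RETR_EXTERNAL,cv2.CHAIN_APPROX_NONE)[0]:
        if cv2.contourArea(c)>1500: print("plate px",cv2.minAreaRect(c),cv2.boundingRect(c))
def look(name):
    s=st();i,p,d=shot("wrist",name);e=s['eef_pos']
    print("TCP at z.04",np.round(proj(i,[e[0],e[1],.04]),1),"z.016",np.round(proj(i,[e[0],e[1],.016]),1),"mm/px .016:",(i['xyz'][2]-.016)/i['fx']*1e3)
    plate(i,p,s);return s
E
python3 - <<'E'
from h import *
look("w12")
E
```

```text
t 19.5 pos [ 0.3958 -0.1975  0.1263] gap 0.0385 F [-0.1 -0.1  0.2]
tool x [ 0.937  0.348 -0.001] y [-0.002  0.002 -1.   ] z [-0.348  0.937  0.002]
TCP at z.04 [286.3 229.2] z.016 [286.3 218.2] mm/px .016: 0.6666152461668268
plate px ((322.5, 213.5), (47.0, 113.0), 90.0) (266, 190, 114, 48)
```

View pics/w12.png

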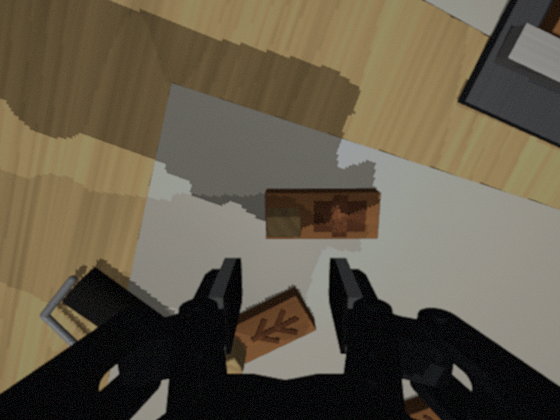

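>>> {"op": "carry_out", "data": {"increments": [[[-0.01,0.25,0],[0,0,0]],[[-0.013,0.5,0],[0,0,0]],[[-0.013,0.7,0],[0,0,0]],[[-0.013,0.82,0],[0,0,0]],[[-0.013,0.87,0],[0,0,0]],[[-0.013,0.87,0],[0,0,0]]]}}

```text
t: 20.15
eef_pos: [0.3959, -0.1965, 0.0401]
orientation: [0.696, -0.695, -0.127, 0.127]
force: [-0.6, -0.1, 0.4]
finger_gap: 0.0386
```

>>> {"op": "carry_out", "data": {"increments": [[[0,0,0],[0,0,0]],[[0,0,0],[0,0,0]],[[0,0,0],[0,0,0]],[[0,0,0],[0,0,0]],[[0,-0.2,0],[0,0,0]],[[0,-0.5,0],[0,0,0]],[[0,-0.8,0],[0,0,0]],[[0,-0.85,0],[0,0,0]]], "jaw": 0}}

```text
t: 20.95
eef_pos: [0.3969, -0.1982, 0.1283]
orientation: [-0.695, 0.697, 0.127, -0.125]
force: [-0.7, -0.2, -0.1]
finger_gap: 0.0206
```

Run:
```python
from h import *
s=look("w13")
w=fw(-48-48,-19+3,0)
go([w[0],w[1],.12],FY,s)
```

```text
t 20.95 pos [ 0.3969 -0.1982  0.1283] gap 0.0206 F [-0.7 -0.2 -0.1]
tool x [0.936 0.351 0.003] y [ 0.004 -0.002 -1.   ] z [-0.351  0.936 -0.003]
TCP at z.04 [285.8 227.5] z.016 [285.6 216.5] mm/px .016: 0.6709537260606802
plate px ((338.5, 243.5), (35.0, 161.0), 90.0) (258, 226, 162, 36)
shift(frac) [1.406 0.081 1.785] rot(frac) [0.0005 0.0609 0.0006] deg [ 0.2 21.9  0.2]
```

View pics/w13.png

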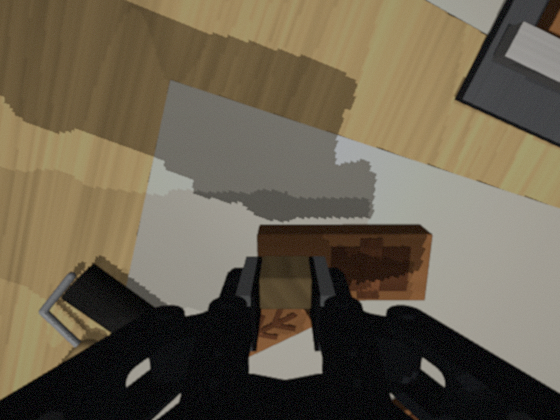

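>>> {"op": "carry_out", "data": {"increments": [[[0.15,0,0.2],[0,0,0]],[[0.35,0,0.45],[0,0,0]],[[0.55,0,0.7],[0,0,0]],[[0.75,0,0.95],[0,0,0]]]}}

```text
t: 21.4
eef_pos: [0.4321, -0.0817, 0.1246]
orientation: [0.696, -0.696, -0.126, 0.126]
force: [-0.4, -0.3, -1.1]
finger_gap: 0.0201
```

>>> {"op": "carry_out", "data": {"increments": [[[0.2,0,0.25],[0,0.02,0]],[[0.4,0,0.5],[0,0.04,0]],[[0.65,0,0.83],[0,0.061,0]],[[0.65,0,0.83],[0,0.061,0]],[[0.65,0,0.83],[0,0.061,0]]]}}

```text
t: 21.9
eef_pos: [0.4636, 0.0193, 0.1247]
orientation: [-0.707, 0.707, -0.007, 0.007]
force: [-0.6, 0.5, 0.1]
finger_gap: 0.0202
```

Run:
```python
from h import *
s=look("w14")
w=fw(-48-48,-19+3,0)
go([w[0],w[1],.055],FY,s)
```

```text
t 21.9 pos [0.4636 0.0193 0.1247] gap 0.0202 F [-0.6  0.5  0.1]
tool x [ 1.    -0.02  -0.001] y [-0.001 -0.    -1.   ] z [ 0.02  1.   -0.  ]
TCP at z.04 [286.6 229.2] z.016 [286.5 218. ] mm/px .016: 0.661522049603726
plate px ((338.5, 243.0), (36.0, 161.0), 90.0) (258, 225, 162, 37)
shift(frac) [ 0.024  0.697 -0.01 ] rot(frac) [ 0.0001  0.0007 -0.0002] deg [ 0.   0.2 -0.1]
```

View pics/w14.png

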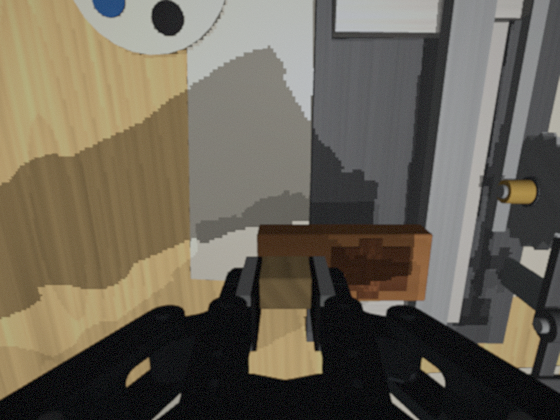

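>>> {"op": "carry_out", "data": {"increments": [[[0,0.2,-0.005],[0,0,0]],[[0.02,0.4,-0.005],[0,0.001,0]],[[0.02,0.58,-0.005],[0,0.001,0]],[[0.02,0.67,-0.005],[0,0.001,0]],[[0.02,0.695,-0.005],[0,0.001,0]],[[0.02,0.695,-0.005],[0,0.001,0]]]}}

```text
t: 22.55
eef_pos: [0.4658, 0.0167, 0.0558]
orientation: [-0.707, 0.707, -0.011, 0.011]
force: [-0.2, 0.9, 0.8]
finger_gap: 0.0202
```

Run:
```python
from h import *
s=st()
w=fw(-48,-19,0)
go([w[0],w[1],.0545],FY,s)
```

```text
t 22.55 pos [0.4658 0.0167 0.0558] gap 0.0202 F [-0.2  0.9  0.8]
tool x [ 1.    -0.031 -0.001] y [-0.001 -0.    -1.   ] z [ 0.031  1.    -0.   ]
shift(frac) [ 0.481  0.013 -0.011] rot(frac) [ 0.     -0.0012 -0.0001] deg [ 0.  -0.4 -0. ]
```

>>> {"op": "carry_out", "data": {"increments": [[[0.1,0,0.015],[0,-0.001,0]],[[0.2,0,0.015],[0,-0.001,0]],[[0.3,0,0.01],[0,-0.001,0]],[[0.38,0.01,0],[0,-0.001,0]],[[0.43,0.01,-0.01],[0,-0.001,0]],[[0.46,0.01,-0.015],[0,-0.001,0]],[[0.475,0.01,-0.015],[0,-0.001,0]],[[0.485,0.01,-0.015],[0,-0.001,0]],[[0.49,0.01,-0.015],[0,-0.001,0]]]}}

```text
t: 23.45
eef_pos: [0.5132, 0.0145, 0.0549]
orientation: [-0.707, 0.707, -0.009, 0.007]
force: [-7.3, 0.5, 1.7]
finger_gap: 0.0208
```

Run:
```python
from h import *
s=look("w15")
```

```text
t 23.45 pos [0.5132 0.0145 0.0549] gap 0.0208 F [-7.3  0.5  1.7]
tool x [ 1.    -0.024 -0.003] y [-0.003 -0.001 -1.   ] z [ 0.024  1.    -0.001]
TCP at z.04 [287.1 281.2] z.016 [287.  258.8] mm/px .016: 0.461605694684663
plate px ((311.5, 243.5), (35.0, 107.0), 90.0) (258, 226, 108, 36)
```

View pics/w15.png

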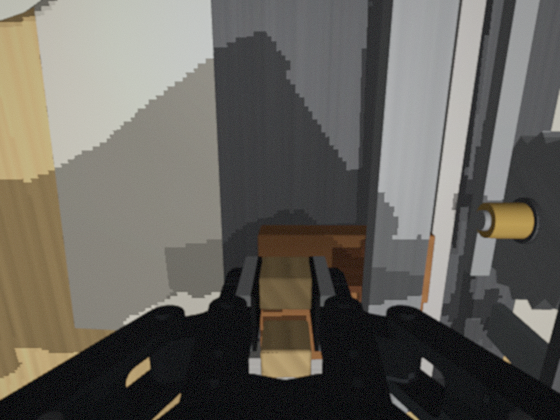

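>>> {"op": "carry_out", "data": {"increments": [[[-0.005,0.005,-0.01],[0,0,0]],[[-0.01,0.01,-0.02],[0,0,0]],[[-0.01,0.01,-0.02],[0,0,0]]]}}

```text
t: 23.8
eef_pos: [0.5131, 0.0136, 0.0542]
orientation: [0.707, -0.707, 0.008, -0.008]
force: [-3.9, 3.6, 1.7]
finger_gap: 0.0204
```

>>> {"op": "carry_out", "data": {"increments": [[[0,-0.01,0],[0,0,0]],[[0,-0.01,0],[0,0,0]],[[0,-0.01,0],[0,0,0]],[[0,-0.1,0],[0,0,0]],[[0,-0.4,0],[0,0,0]],[[0,-0.8,0],[0,0,0]],[[0,-0.95,0],[0,0,0]],[[0,-0.95,0],[0,0,0]]], "jaw": 0.45}}

```text
t: 24.6
eef_pos: [0.5155, 0.0128, 0.152]
orientation: [0.707, -0.707, 0.007, -0.011]
force: [-0.9, 0.2, -0.2]
finger_gap: 0.0381
```

Run:
```python
from h import *
s=look("w16")
ti,tp,td=shot("top","t16")
print("blocks");blocks(ti,tp,(315,160,425,260))
```

```text
t 24.6 pos [0.5155 0.0128 0.152 ] gap 0.0381 F [-0.9  0.2 -0.2]
tool x [ 1.    -0.024  0.005] y [ 0.005 -0.    -1.   ] z [0.024 1.    0.   ]
TCP at z.04 [285.5 216.7] z.016 [285.3 207.7] mm/px .016: 0.7396561377588896
plate px ((297.0, 222.5), (77.0, 66.0), 90.0) (264, 184, 67, 78)
blocks
ctr 0.4121 -0.2919 yaw deg 49.4 size 79 32 strip [ 0.4015 -0.3088] n 77 strip-from-ctr [ 0.3946 -0.3124] px [376. 239.]
ctr 0.559 -0.3391 yaw deg 44.0 size 76 32 strip [ 0.5474 -0.3528] n 69 strip-from-ctr [ 0.5395 -0.3578] px [394. 183.]
```

View pics/w16.png

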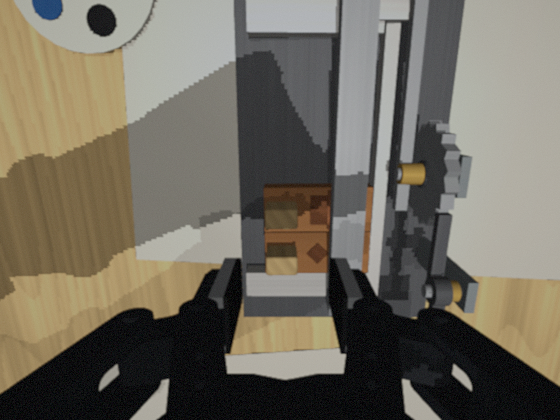

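Run:
```python
from h import *
ti=cams.camera_info("top")
print(onplane(ti,385,263,.02),onplane(ti,376,293,.02),onplane(ti,397,267,.02),onplane(ti,388,299,.02))
cv2.imwrite("pics/c16.png",cv2.resize(cv2.imread("pics/t16.png")[210:310,340:450],None,fx=6,fy=6,interpolation=cv2.INTER_CUBIC))
go([.394,-.314,.127],np.radians(49.4))
```

```text
[ 0.34887417 -0.31283527  0.02      ] [ 0.27163467 -0.28798461  0.02      ] [ 0.33825564 -0.34372942  0.02      ] [ 0.25594684 -0.31870888  0.02      ]
shift(frac) [-1.12   0.224 -3.291] rot(frac) [ 1.000e-04 -1.411e-01  1.000e-04] deg [  0.  -50.8   0. ]
```

View pics/c16.png

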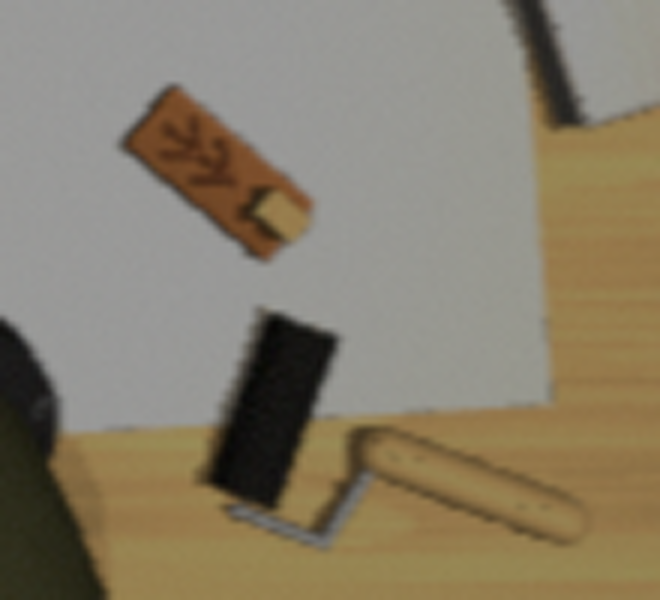

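>>> {"op": "carry_out", "data": {"increments": [[[-0.1,0,-0.25],[0,0,0]],[[-0.2,0,-0.5],[0,0,0]],[[-0.3,0,-0.75],[0,0,0]],[[-0.35,0,-1.0],[0,0,0]]]}}

```text
t: 25.1
eef_pos: [0.4748, -0.0874, 0.1479]
orientation: [0.707, -0.707, 0.009, -0.007]
force: [1.1, 0.3, -0.1]
finger_gap: 0.0384
```

>>> {"op": "carry_out", "data": {"increments": [[[-0.1,0,-0.3],[0,0,0]],[[-0.2,0,-0.6],[0,0,0]],[[-0.35,0,-1.0],[0,0,0]]]}}

```text
t: 25.4
eef_pos: [0.4387, -0.1855, 0.1481]
orientation: [0.708, -0.707, 0.008, -0.007]
force: [-0.1, -0.3, -1.3]
finger_gap: 0.0384
```

>>> {"op": "carry_out", "data": {"increments": [[[-0.1,0,-0.3],[0,0,0]],[[-0.2,0,-0.6],[0,0,0]],[[-0.35,0,-1.0],[0,0,0]]]}}

```text
t: 25.7
eef_pos: [0.4013, -0.2847, 0.1482]
orientation: [0.708, -0.706, 0.008, -0.007]
force: [1.1, 0.2, 0.4]
finger_gap: 0.0384
```

>>> {"op": "carry_out", "data": {"increments": [[[-0.03,0.1,-0.15],[0,-0.02,0]],[[-0.06,0.2,-0.29],[0,-0.04,0]],[[-0.06,0.22,-0.29],[0,-0.06,0]],[[-0.06,0.22,-0.29],[0,-0.08,0]],[[-0.06,0.22,-0.29],[0,-0.1,0]],[[-0.06,0.22,-0.29],[0,-0.12,0]],[[-0.06,0.22,-0.29],[0,-0.141,0]],[[-0.06,0.22,-0.29],[0,-0.141,0]],[[-0.06,0.22,-0.29],[0,-0.141,0]]]}}

```text
t: 26.6
eef_pos: [0.3946, -0.3134, 0.1262]
orientation: [0.644, -0.642, -0.294, 0.294]
force: [-1.0, 0.6, 0.2]
finger_gap: 0.0384
```

Run:
```python
from h import *
s=look("w17")
```

```text
t 26.6 pos [ 0.3946 -0.3134  0.1262] gap 0.0384 F [-1.   0.6  0.2]
tool x [0.654 0.757 0.001] y [-0.001  0.001 -1.   ] z [-0.757  0.654  0.002]
TCP at z.04 [285.7 229.6] z.016 [285.6 218.5] mm/px .016: 0.6661278357130125
plate px ((322.5, 213.5), (47.0, 113.0), 90.0) (266, 190, 114, 48)
```

View pics/w17.png

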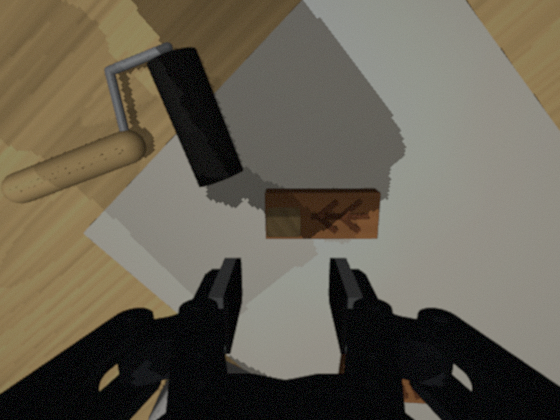

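>>> {"op": "carry_out", "data": {"increments": [[[-0.01,0.25,0],[0,0,0]],[[-0.013,0.5,0],[0,0,0]],[[-0.013,0.7,0],[0,0,0]],[[-0.013,0.82,0],[0,0,0]],[[-0.013,0.87,0],[0,0,0]],[[-0.013,0.87,0],[0,0,0]]]}}

```text
t: 27.25
eef_pos: [0.3942, -0.3144, 0.0398]
orientation: [0.643, -0.642, -0.295, 0.295]
force: [-0.4, 0.7, 0.7]
finger_gap: 0.0388
```

>>> {"op": "carry_out", "data": {"increments": [[[0,0,0],[0,0,0]],[[0,0,0],[0,0,0]],[[0,0,0],[0,0,0]],[[0,0,0],[0,0,0]],[[0,-0.2,0],[0,0,0]],[[0,-0.5,0],[0,0,0]],[[0,-0.8,0],[0,0,0]],[[0,-0.85,0],[0,0,0]]], "jaw": 0}}

```text
t: 28.05
eef_pos: [0.3956, -0.3152, 0.1281]
orientation: [-0.641, 0.644, 0.296, -0.294]
force: [0.6, 0.3, -0.4]
finger_gap: 0.0206
```

Run:
```python
from h import *
s=look("w18")
w=fw(-48-48,15+3,0)
go([w[0],w[1],.125],FY,s)
```

```text
t 28.05 pos [ 0.3956 -0.3152  0.1281] gap 0.0206 F [ 0.6  0.3 -0.4]
tool x [0.651 0.759 0.   ] y [ 0.004 -0.003 -1.   ] z [-0.759  0.651 -0.005]
TCP at z.04 [285.6 227.8] z.016 [285.6 216.8] mm/px .016: 0.670168949392901
plate px ((339.02374267578125, 242.21900939941406), (160.33505249023438, 37.810447692871094), 0.596809446811676) (259, 223, 161, 39)
shift(frac) [3.251 0.023 1.853] rot(frac) [0.0007 0.1409 0.0004] deg [ 0.3 50.7  0.1]
```

View pics/w18.png

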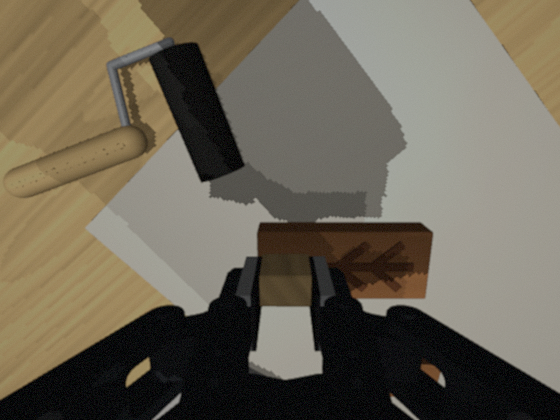

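>>> {"op": "carry_out", "data": {"increments": [[[0.2,0,0.11],[0,0,0]],[[0.45,0,0.25],[0,0,0]],[[0.7,0,0.4],[0,0,0]],[[1.0,0,0.57],[0,0,0]]]}}

```text
t: 28.5
eef_pos: [0.4152, -0.2012, 0.124]
orientation: [0.643, -0.642, -0.294, 0.295]
force: [0.6, 0.4, -0.9]
finger_gap: 0.0205
```

>>> {"op": "carry_out", "data": {"increments": [[[0.3,0,0.17],[0,0,0]],[[0.6,0,0.34],[0,0,0]],[[1.0,0,0.57],[0,0,0]]]}}

```text
t: 28.8
eef_pos: [0.4372, -0.0887, 0.124]
orientation: [0.643, -0.643, -0.294, 0.295]
force: [1.1, 0.2, -0.8]
finger_gap: 0.0202
```

>>> {"op": "carry_out", "data": {"increments": [[[0.3,0,0.17],[0,0.02,0]],[[0.6,0,0.34],[0,0.04,0]],[[0.9,0,0.52],[0,0.06,0]],[[1.0,0,0.57],[0,0.08,0]],[[1.0,0,0.57],[0,0.1,0]],[[1.0,0,0.57],[0,0.12,0]],[[1.0,0,0.57],[0,0.141,0]],[[1.0,0,0.57],[0,0.141,0]]]}}

```text
t: 29.6
eef_pos: [0.4592, 0.0243, 0.1243]
orientation: [-0.707, 0.707, -0.01, 0.009]
force: [-0.2, 0.7, -0.5]
finger_gap: 0.0205
```

Run:
```python
from h import *
s=st()
w=fw(-48-48,15+3,0)
go([w[0],w[1],.125],FY,s)
```

```text
t 29.6 pos [0.4592 0.0243 0.1243] gap 0.0205 F [-0.2  0.7 -0.5]
tool x [ 1.    -0.026 -0.001] y [-0.001 -0.001 -1.   ] z [ 0.026  1.    -0.001]
shift(frac) [ 0.069 -0.007  0.281] rot(frac) [ 0.0001 -0.0003 -0.0002] deg [ 0.  -0.1 -0.1]
```

>>> {"op": "carry_out", "data": {"increments": [[[0.06,0,0.2],[0,0,0]],[[0.06,0.1,0.29],[0,0,0]],[[0.06,0.3,0.29],[0,0,0]],[[0.06,0.5,0.29],[0,0,0]],[[0.06,0.63,0.29],[0,0,0]],[[0.06,0.69,0.29],[0,0,0]],[[0.06,0.69,0.29],[0,0,0]]]}}

```text
t: 30.3
eef_pos: [0.4657, 0.0531, 0.0551]
orientation: [-0.707, 0.707, -0.008, 0.007]
force: [-0.1, 0.2, -0.5]
finger_gap: 0.0203
```

Run:
```python
from h import *
s=look("w19")
w=fw(-48,15,0)
go([w[0],w[1],.0548],FY,s)
```

```text
t 30.3 pos [0.4657 0.0531 0.0551] gap 0.0203 F [-0.1  0.2 -0.5]
tool x [ 1.    -0.022 -0.002] y [-0.002 -0.    -1.   ] z [ 0.022  1.    -0.   ]
TCP at z.04 [287.1 281. ] z.016 [286.9 258.7] mm/px .016: 0.4624932419731137
plate px ((338.5, 242.0), (38.0, 161.0), 90.0) (258, 223, 162, 39)
shift(frac) [ 0.49   0.002 -0.04 ] rot(frac) [ 0.      0.0003 -0.0003] deg [ 0.   0.1 -0.1]
```

View pics/w19.png

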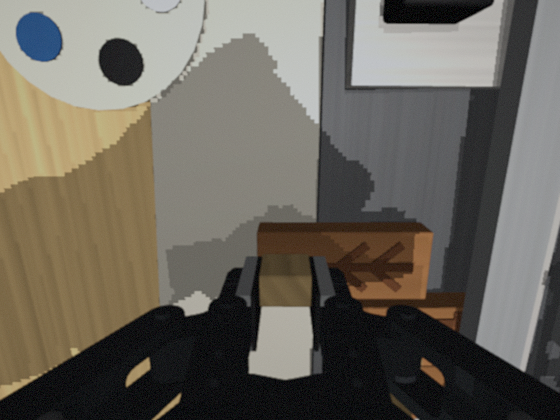

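>>> {"op": "carry_out", "data": {"increments": [[[0.1,0,0],[0,0,0]],[[0.2,0,0],[0,0,0]],[[0.3,0,0],[0,0,0]],[[0.38,0,-0.02],[0,0,0]],[[0.43,0,-0.03],[0,0,0]],[[0.46,0,-0.04],[0,0,0]],[[0.48,0,-0.04],[0,0,0]],[[0.49,0,-0.045],[0,0,0]],[[0.5,0,-0.045],[0,0,0]]]}}

```text
t: 31.25
eef_pos: [0.515, 0.0477, 0.0558]
orientation: [-0.707, 0.707, -0.009, 0.008]
force: [-5.3, 1.1, 1.9]
finger_gap: 0.0204
```

Run:
```python
from h import *
s=look("w20")
```

```text
t 31.25 pos [0.515  0.0477 0.0558] gap 0.0204 F [-5.3  1.1  1.9]
tool x [ 1.    -0.024 -0.002] y [-0.002 -0.    -1.   ] z [ 0.024  1.    -0.   ]
TCP at z.04 [287.1 280.2] z.016 [286.9 258.1] mm/px .016: 0.464315834690985
plate px ((309.5, 242.0), (38.0, 105.0), 90.0) (257, 223, 106, 39)
```

View pics/w20.png

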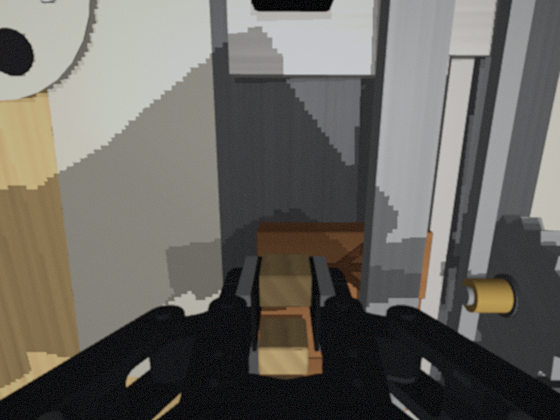

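>>> {"op": "carry_out", "data": {"increments": [[[-0.005,0.005,-0.01],[0,0,0]],[[-0.01,0.01,-0.015],[0,0,0]],[[-0.01,0.01,-0.015],[0,0,0]]]}}

```text
t: 31.6
eef_pos: [0.5149, 0.0463, 0.0549]
orientation: [0.707, -0.707, 0.008, -0.008]
force: [-3.9, 0.9, -0.2]
finger_gap: 0.0203
```

>>> {"op": "carry_out", "data": {"increments": [[[0,-0.01,0],[0,0,0]],[[0,-0.01,0],[0,0,0]],[[0,-0.01,0],[0,0,0]],[[0,-0.1,0],[0,0,0]],[[0,-0.4,0],[0,0,0]],[[0,-0.8,0],[0,0,0]],[[0,-0.95,0],[0,0,0]],[[0,-0.95,0],[0,0,0]]], "jaw": 0.45}}

```text
t: 32.4
eef_pos: [0.5168, 0.0464, 0.153]
orientation: [0.707, -0.707, 0.007, -0.011]
force: [-0.4, -0.1, 0.3]
finger_gap: 0.0384
```

Run:
```python
from h import *
s=look("w21")
ti,tp,td=shot("top","t21")
b=blocks(ti,tp,(315,160,425,260))
go([.539,-.359,.127],np.radians(44),s)
```

```text
t 32.4 pos [0.5168 0.0464 0.153 ] gap 0.0384 F [-0.4 -0.1  0.3]
tool x [ 1.    -0.024  0.005] y [ 0.005  0.    -1.   ] z [0.024 1.    0.   ]
TCP at z.04 [285.5 216.3] z.016 [285.3 207.4] mm/px .016: 0.7427135699805664
plate px ((296.5, 222.5), (77.0, 65.0), 90.0) (264, 184, 66, 78)
ctr 0.5584 -0.3385 yaw deg 44.2 size 76 34 strip [ 0.5473 -0.353 ] n 72 strip-from-ctr [ 0.5391 -0.3573] px [393. 182.]
shift(frac) [ 0.319  0.26  -4.048] rot(frac) [ 0.0003 -0.1261  0.0008] deg [  0.1 -45.4   0.3]
```

View pics/w21.png

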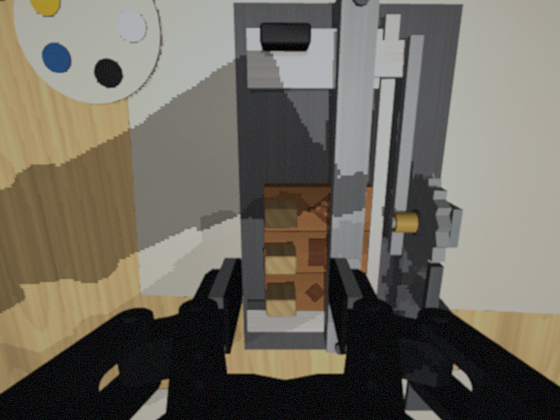

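>>> {"op": "carry_out", "data": {"increments": [[[0.02,0,-0.2],[0,0,0]],[[0.04,0,-0.45],[0,0,0]],[[0.06,0,-0.7],[0,0,0]],[[0.08,0,-1.0],[0,0,0]]]}}

```text
t: 32.9
eef_pos: [0.5202, -0.0543, 0.1489]
orientation: [0.707, -0.707, 0.009, -0.007]
force: [1.2, 0.1, 0.4]
finger_gap: 0.0385
```

>>> {"op": "carry_out", "data": {"increments": [[[0.02,0,-0.3],[0,0,0]],[[0.05,0,-0.6],[0,0,0]],[[0.08,0,-1.0],[0,0,0]]]}}

```text
t: 33.2
eef_pos: [0.526, -0.154, 0.149]
orientation: [0.708, -0.707, 0.008, -0.007]
force: [1.8, -0.0, 0.4]
finger_gap: 0.0383
```

>>> {"op": "carry_out", "data": {"increments": [[[0.02,0,-0.3],[0,0,0]],[[0.05,0,-0.6],[0,0,0]],[[0.08,0,-1.0],[0,0,0]]]}}

```text
t: 33.5
eef_pos: [0.5316, -0.2541, 0.1488]
orientation: [0.708, -0.706, 0.008, -0.007]
force: [0.7, -0.7, -0.4]
finger_gap: 0.0384
```

>>> {"op": "carry_out", "data": {"increments": [[[0.02,0.05,-0.3],[0,-0.02,0]],[[0.05,0.1,-0.6],[0,-0.04,0]],[[0.08,0.2,-0.9],[0,-0.06,0]],[[0.08,0.25,-1.0],[0,-0.08,0]],[[0.08,0.25,-1.0],[0,-0.1,0]],[[0.08,0.25,-1.0],[0,-0.12,0]],[[0.08,0.25,-1.0],[0,-0.126,0]],[[0.08,0.25,-1.0],[0,-0.126,0]]]}}

```text
t: 34.3
eef_pos: [0.5368, -0.3544, 0.1233]
orientation: [0.656, -0.655, -0.265, 0.265]
force: [0.4, 0.5, -0.6]
finger_gap: 0.0381
```

Run:
```python
from h import *
s=look("w22")
```

```text
t 34.3 pos [ 0.5368 -0.3544  0.1233] gap 0.0381 F [ 0.4  0.5 -0.6]
tool x [ 0.719  0.695 -0.   ] y [-0.002  0.002 -1.   ] z [-0.695  0.719  0.003]
TCP at z.04 [285.8 231.2] z.016 [285.8 219.8] mm/px .016: 0.6581163839401216
plate px ((318.7684020996094, 222.37265014648438), (48.89506912231445, 113.14872741699219), 89.06080627441406) (262, 198, 114, 50)
```

View pics/w22.png

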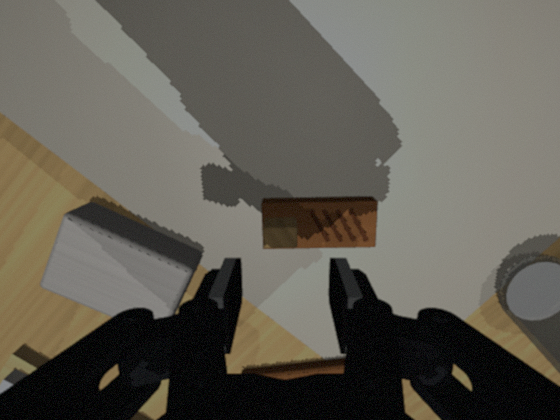

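>>> {"op": "carry_out", "data": {"increments": [[[-0.02,0.1,-0.02],[0,-0.0026,0]],[[-0.04,0.3,-0.05],[0,-0.0026,0]],[[-0.04,0.5,-0.05],[0,-0.0026,0]],[[-0.04,0.68,-0.05],[0,-0.0026,0]],[[-0.04,0.8,-0.05],[0,-0.0026,0]],[[-0.04,0.84,-0.05],[0,-0.0026,0]],[[-0.04,0.84,-0.05],[0,-0.0026,0]]]}}

```text
t: 35.05
eef_pos: [0.538, -0.3607, 0.0404]
orientation: [0.654, -0.653, -0.27, 0.27]
force: [-0.2, 0.3, 0.5]
finger_gap: 0.0383
```

>>> {"op": "carry_out", "data": {"increments": [[[0,0,0],[0,0,0]],[[0,0,0],[0,0,0]],[[0,0,0],[0,0,0]],[[0,0,0],[0,0,0]],[[0,-0.2,0],[0,0,0]],[[0,-0.5,0],[0,0,0]],[[0,-0.8,0],[0,0,0]],[[0,-0.85,0],[0,0,0]]], "jaw": 0}}

```text
t: 35.85
eef_pos: [0.5399, -0.3613, 0.1296]
orientation: [-0.652, 0.655, 0.271, -0.269]
force: [0.5, -0.7, -0.4]
finger_gap: 0.0206
```

Run:
```python
from h import *
s=look("w23")
w=fw(-47-48,49+3,0)
go([w[0],w[1],.125],FY,s)
```

```text
t 35.85 pos [ 0.5399 -0.3613  0.1296] gap 0.0206 F [ 0.5 -0.7 -0.4]
tool x [0.708 0.706 0.002] y [ 0.005 -0.002 -1.   ] z [-0.706  0.708 -0.005]
TCP at z.04 [285.5 226.9] z.016 [285.4 216. ] mm/px .016: 0.674706406574327
plate px ((339.0, 243.0), (36.0, 160.0), 90.0) (259, 225, 161, 37)
shift(frac) [2.654 0.033 3.672] rot(frac) [0.0006 0.1286 0.0006] deg [ 0.2 46.3  0.2]
```

View pics/w23.png

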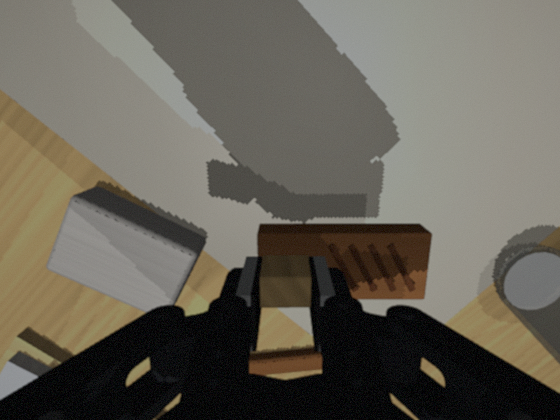

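>>> {"op": "carry_out", "data": {"increments": [[[0.15,0,0.2],[0,0,0]],[[0.3,0,0.42],[0,0,0]],[[0.47,0,0.66],[0,0,0]],[[0.66,0,0.92],[0,0,0]]]}}

```text
t: 36.3
eef_pos: [0.5187, -0.2486, 0.1246]
orientation: [0.654, -0.653, -0.269, 0.27]
force: [0.2, 0.7, 0.9]
finger_gap: 0.02
```

>>> {"op": "carry_out", "data": {"increments": [[[0.22,0,0.3],[0,0,0]],[[0.44,0,0.6],[0,0,0]],[[0.66,0,0.92],[0,0,0]]]}}

```text
t: 36.6
eef_pos: [0.5006, -0.1364, 0.1249]
orientation: [0.654, -0.653, -0.269, 0.27]
force: [-0.1, -0.2, -0.8]
finger_gap: 0.0203
```

>>> {"op": "carry_out", "data": {"increments": [[[0.22,0,0.3],[0,0,0]],[[0.44,0,0.6],[0,0,0]],[[0.66,0,0.92],[0,0,0]]]}}

```text
t: 36.9
eef_pos: [0.4825, -0.0247, 0.125]
orientation: [0.654, -0.653, -0.269, 0.27]
force: [1.2, 0.3, -1.0]
finger_gap: 0.0205
```

>>> {"op": "carry_out", "data": {"increments": [[[0.22,0,0.3],[0,0.02,0]],[[0.44,0,0.6],[0,0.04,0]],[[0.6,0,0.85],[0,0.06,0]],[[0.66,0,0.92],[0,0.08,0]],[[0.66,0,0.92],[0,0.1,0]],[[0.66,0,0.92],[0,0.12,0]],[[0.66,0,0.92],[0,0.1285,0]],[[0.66,0,0.92],[0,0.1285,0]]]}}

```text
t: 37.7
eef_pos: [0.4646, 0.0858, 0.1252]
orientation: [-0.707, 0.707, -0.009, 0.008]
force: [0.0, 0.6, 0.2]
finger_gap: 0.0204
```

Run:
```python
from h import *
s=look("w24")
w=fw(-48-48,49+3,0)
go([w[0],w[1],.055],FY,s)
```

```text
t 37.7 pos [0.4646 0.0858 0.1252] gap 0.0204 F [0.  0.6 0.2]
tool x [ 1.    -0.024 -0.001] y [-0.001 -0.001 -1.   ] z [ 0.024  1.    -0.001]
TCP at z.04 [286.6 228.9] z.016 [286.5 217.8] mm/px .016: 0.6628318841745741
plate px ((339.0, 242.5), (37.0, 160.0), 90.0) (259, 224, 161, 38)
shift(frac) [0.031 0.702 0.005] rot(frac) [ 0.0001  0.     -0.0002] deg [ 0.   0.  -0.1]
```

View pics/w24.png

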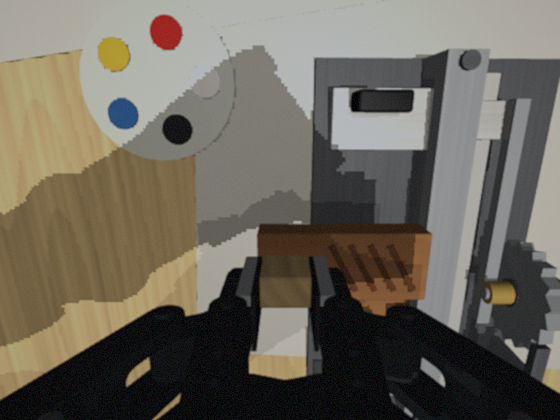

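>>> {"op": "carry_out", "data": {"increments": [[[0.02,0.2,0.005],[0,0,0]],[[0.02,0.4,0.005],[0,0,0]],[[0.02,0.58,0.005],[0,0,0]],[[0.02,0.67,0.005],[0,0,0]],[[0.02,0.7,0.005],[0,0,0]],[[0.02,0.7,0.005],[0,0,0]]]}}

```text
t: 38.35
eef_pos: [0.4672, 0.0865, 0.0558]
orientation: [0.707, -0.707, 0.008, -0.008]
force: [-0.2, 0.3, -0.4]
finger_gap: 0.0204
```

Run:
```python
from h import *
s=st()
w=fw(-48,49,0)
go([w[0],w[1],.055],FY,s)
```

```text
t 38.35 pos [0.4672 0.0865 0.0558] gap 0.0204 F [-0.2  0.3 -0.4]
tool x [ 1.    -0.023 -0.001] y [-0.001  0.    -1.   ] z [0.023 1.    0.   ]
shift(frac) [ 0.484  0.008 -0.034] rot(frac) [-0.      0.0002 -0.0001] deg [-0.   0.1 -0. ]
```

>>> {"op": "carry_out", "data": {"increments": [[[0.1,0,0],[0,0,0]],[[0.2,0,0],[0,0,0]],[[0.3,0,0],[0,0,0]],[[0.38,0,-0.02],[0,0,0]],[[0.43,0,-0.03],[0,0,0]],[[0.46,0,-0.04],[0,0,0]],[[0.48,0,-0.04],[0,0,0]],[[0.49,0,-0.04],[0,0,0]],[[0.5,0,-0.04],[0,0,0]]]}}

```text
t: 39.25
eef_pos: [0.516, 0.0813, 0.0558]
orientation: [-0.707, 0.707, -0.009, 0.007]
force: [-4.3, 1.0, 2.1]
finger_gap: 0.0205
```

Run:
```python
from h import *
s=look("w25")
```

```text
t 39.25 pos [0.516  0.0813 0.0558] gap 0.0205 F [-4.3  1.   2.1]
tool x [ 1.    -0.023 -0.002] y [-0.002 -0.001 -1.   ] z [ 0.023  1.    -0.001]
TCP at z.04 [287.1 280.1] z.016 [287. 258.] mm/px .016: 0.4643422151023374
plate px ((309.5, 243.0), (36.0, 105.0), 90.0) (257, 225, 106, 37)
```

View pics/w25.png

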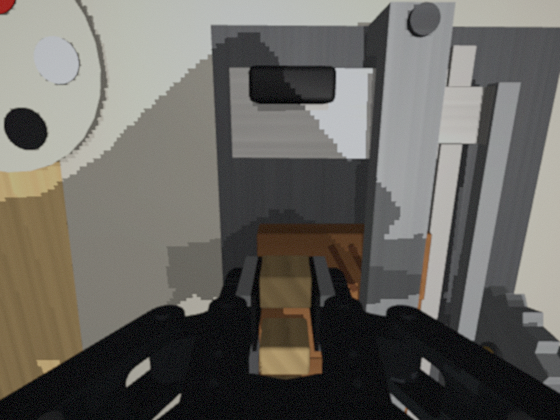

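>>> {"op": "carry_out", "data": {"increments": [[[-0.005,0.005,-0.01],[0,0,0]],[[-0.01,0.01,-0.015],[0,0,0]],[[-0.01,0.01,-0.015],[0,0,0]]]}}

```text
t: 39.6
eef_pos: [0.5158, 0.0811, 0.0552]
orientation: [0.708, -0.707, 0.008, -0.008]
force: [-3.9, 2.5, 2.0]
finger_gap: 0.0206
```

>>> {"op": "carry_out", "data": {"increments": [[[0,-0.01,0],[0,0,0]],[[0,-0.01,0],[0,0,0]],[[0,-0.01,0],[0,0,0]],[[0,-0.1,0],[0,0,0]],[[0,-0.4,0],[0,0,0]],[[0,-0.8,0],[0,0,0]],[[0,-0.95,0],[0,0,0]],[[0,-0.95,0],[0,0,0]]], "jaw": 0.45}}

```text
t: 40.4
eef_pos: [0.5177, 0.0802, 0.153]
orientation: [0.707, -0.707, 0.007, -0.01]
force: [-0.0, 0.1, -0.2]
finger_gap: 0.0385
```

Run:
```python
from h import *
s=look("w26")
w=fw(-45,152,0)
go([w[0],w[1],.12],FY,s)
```

```text
t 40.4 pos [0.5177 0.0802 0.153 ] gap 0.0385 F [-0.   0.1 -0.2]
tool x [ 1.    -0.024  0.005] y [ 0.005  0.001 -1.   ] z [0.024 1.    0.001]
TCP at z.04 [285.4 216.4] z.016 [285.3 207.4] mm/px .016: 0.7427065883754337
plate px ((297.0, 222.0), (78.0, 64.0), 90.0) (265, 183, 65, 79)
shift(frac) [0.006 0.331 1.047] rot(frac) [-0.0001  0.      0.0008] deg [-0.   0.   0.3]
```

View pics/w26.png

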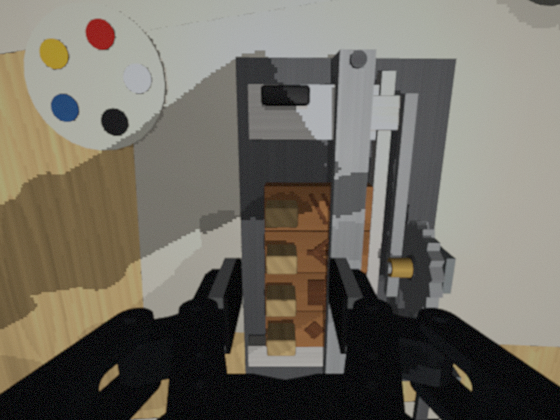

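>>> {"op": "carry_out", "data": {"increments": [[[0,0,0.2],[0,0,0]],[[0,0,0.5],[0,0,0]],[[0,0,0.8],[0,0,0]],[[0,0.1,1.0],[0,0,0]],[[0,0.3,1.0],[0,0,0]],[[0,0.3,1.0],[0,0,0]]], "jaw": 0}}

```text
t: 41.05
eef_pos: [0.5165, 0.1795, 0.1171]
orientation: [-0.706, 0.708, -0.01, 0.006]
force: [0.3, -0.2, -0.4]
finger_gap: 0.0001
```

Run:
```python
from h import *
s=look("w27")
w=fw(-45,152,0)
go([w[0],w[1],.053],FY,s)
i=cams.camera_info("wrist")
for q in [(-45,128,54),(-45,134,54)]: print(proj(i,fw(*q)))
```

```text
t 41.05 pos [0.5165 0.1795 0.1171] gap 0.0001 F [ 0.3 -0.2 -0.4]
tool x [ 1.    -0.022 -0.005] y [-0.005 -0.002 -1.   ] z [ 0.022  1.    -0.002]
TCP at z.04 [287.2 233.1] z.016 [287.1 221.1] mm/px .016: 0.6394834201449255
shift(frac) [0.046 0.641 0.057] rot(frac) [ 0.0003  0.0003 -0.0008] deg [ 0.1  0.1 -0.3]
(np.float64(293.1517569053175), np.float64(269.77609493634196))
(np.float64(293.22441135118754), np.float64(260.29787851098143))
```

View pics/w27.png

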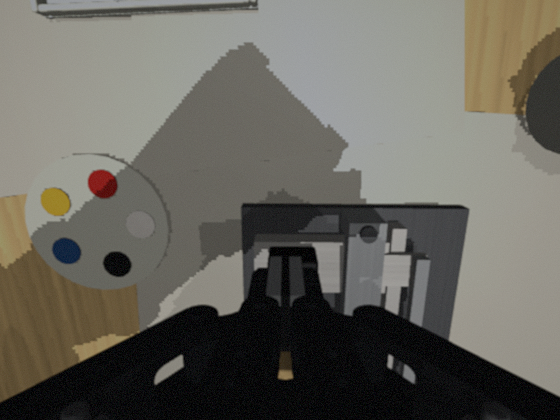

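>>> {"op": "carry_out", "data": {"increments": [[[0.02,0,0.07],[0,0,0]],[[0.03,0.2,0.07],[0,0,0]],[[0.03,0.4,0.07],[0,0,0]],[[0.03,0.55,0.07],[0,0,0]],[[0.03,0.62,0.07],[0,0,0]],[[0.03,0.64,0.07],[0,0,0]],[[0.03,0.64,0.07],[0,0,0]]]}}

```text
t: 41.8
eef_pos: [0.5221, 0.1869, 0.0565]
orientation: [0.707, -0.707, 0.008, -0.009]
force: [0.5, -0.1, 0.8]
finger_gap: -0.0
```

>>> {"op": "carry_out", "data": {"increments": [[[0,0,-0.05],[0,0,0]],[[0,0,-0.1],[0,0,0]],[[0,0,-0.15],[0,0,0]],[[0,0,-0.2],[0,0,0]],[[0,0,-0.25],[0,0,0]],[[0,0,-0.3],[0,0,0]]]}}

```text
t: 42.4
eef_pos: [0.5213, 0.16, 0.0568]
orientation: [0.709, -0.705, 0.007, -0.008]
force: [-1.5, 8.0, -1.5]
finger_gap: 0.0001
```

Run:
```python
from h import *
s=look("w28")
```

```text
t 42.4 pos [0.5213 0.16   0.0568] gap 0.0001 F [-1.5  8.  -1.5]
tool x [ 1.    -0.021  0.002] y [ 0.002  0.005 -1.   ] z [0.021 1.    0.006]
TCP at z.04 [286.9 279.3] z.016 [286.6 257.7] mm/px .016: 0.46852045054578256
```

View pics/w28.png

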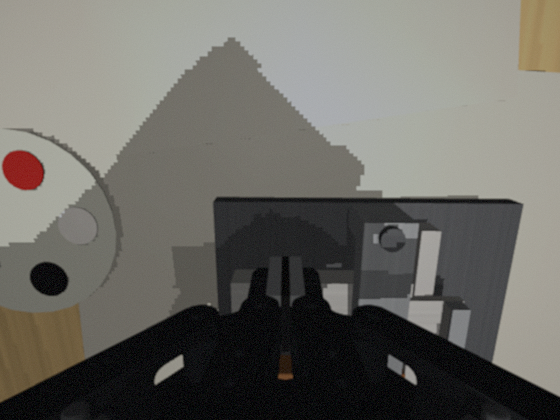

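>>> {"op": "carry_out", "data": {"increments": [[[0,0,-0.04],[0,0,0]],[[0,0,-0.08],[0,0,0]],[[0,0,-0.11],[0,0,0]],[[0,0,-0.14],[0,0,0]],[[0,0,-0.14],[0,0,0]]]}}

```text
t: 42.95
eef_pos: [0.5209, 0.145, 0.0568]
orientation: [0.708, -0.706, 0.007, -0.008]
force: [-0.9, 7.0, -0.4]
finger_gap: 0.0003
```

>>> {"op": "carry_out", "data": {"increments": [[[0,0,-0.02],[0,0,0]],[[0,0,-0.03],[0,0,0]],[[0,0,-0.03],[0,0,0]]]}}

```text
t: 43.25
eef_pos: [0.5209, 0.1434, 0.0569]
orientation: [0.709, -0.705, 0.007, -0.008]
force: [-1.1, 10.6, -0.3]
finger_gap: 0.0001
```

>>> {"op": "carry_out", "data": {"increments": [[[0,0,-0.02],[0,0,0]],[[0,0,-0.03],[0,0,0]],[[0,0,-0.03],[0,0,0]]]}}

```text
t: 43.55
eef_pos: [0.5209, 0.1432, 0.0569]
orientation: [0.711, -0.704, 0.006, -0.008]
force: [-1.5, 16.6, -3.6]
finger_gap: -0.0005
```

>>> {"op": "carry_out", "data": {"increments": [[[0,0,-0.02],[0,0,0]],[[0,0,-0.03],[0,0,0]],[[0,0,-0.03],[0,0,0]]]}}

```text
t: 43.85
eef_pos: [0.5208, 0.1431, 0.057]
orientation: [0.712, -0.702, 0.005, -0.007]
force: [-1.1, 23.6, -7.0]
finger_gap: 0.0002
```

>>> {"op": "carry_out", "data": {"increments": [[[0,0,0.05],[0,0,0]],[[0,0,0.15],[0,0,0]],[[0,0,0.2],[0,0,0]],[[0,-0.3,0.2],[0,0,0]],[[0,-0.6,0.2],[0,0,0]],[[0,-1.0,0.2],[0,0,0]]]}}

```text
t: 44.45
eef_pos: [0.5201, 0.1526, 0.1561]
orientation: [-0.706, 0.708, -0.01, 0.008]
force: [1.1, -0.3, 0.5]
finger_gap: -0.0
```

>>> {"op": "carry_out", "data": {"increments": [[[-0.3,0,-0.2],[0,0,0]],[[-0.5,0,-0.5],[0,0,0]],[[-0.5,0,-0.8],[0,0,0]],[[-0.5,0,-0.8],[0,0,0]]]}}

```text
t: 44.85
eef_pos: [0.4682, 0.0697, 0.156]
orientation: [-0.706, 0.708, -0.011, 0.01]
force: [0.9, -1.0, -0.1]
finger_gap: -0.0
```

Run:
```python
from h import *
s=look("w29")
i=cams.camera_info("wrist")
for q in [(-60,66,28),(-60,-70,28),(20,66,28),(-58,0,28)]: print(q,proj(i,fw(*q)))
ti,tp,td=shot("top","t29")
blocks(ti,tp,(80,195,170,270))
shot("side","s29")
cv2.imwrite("pics/c29.png",np.hstack([cv2.resize(cv2.imread("pics/s29.png")[180:290,200:310],None,fx=3.6,fy=3.6,interpolation=cv2.INTER_CUBIC),cv2.resize(cv2.imread("pics/t29.png")[130:240,190:300],None,fx=3.6,fy=3.6,interpolation=cv2.INTER_CUBIC)]))
```

```text
t 44.85 pos [0.4682 0.0697 0.156 ] gap -0.0 F [ 0.9 -1.  -0.1]
tool x [ 1.    -0.03  -0.001] y [-0.001 -0.004 -1.   ] z [ 0.03   1.    -0.004]
TCP at z.04 [286.5 214.5] z.016 [286.4 205.6] mm/px .016: 0.7501028135249084
plate px ((363.787109375, 215.49302673339844), (69.66748809814453, 93.31051635742188), 1.8778774738311768) (328, 169, 73, 93)
(-60, 66, 28) (np.float64(333.695747497622), np.float64(172.5160255614421))
(-60, -70, 28) (np.float64(328.12051503143783), np.float64(334.9609613878428))
(20, 66, 28) (np.float64(444.53763302827844), np.float64(171.99160837339105))
(-58, 0, 28) (np.float64(333.3762927040311), np.float64(257.02444048825254))
ctr 0.4377 0.3863 yaw deg -89.8 size 76 98 strip [0.4184 0.3895] n 128 strip-from-ctr [0.4376 0.4133] px [118. 231.]
```

View pics/w29.png

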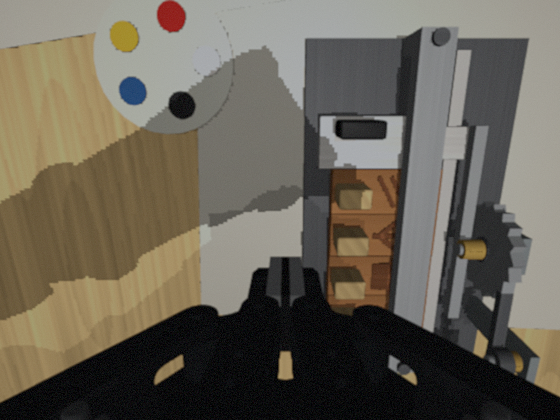

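View pics/c29.png

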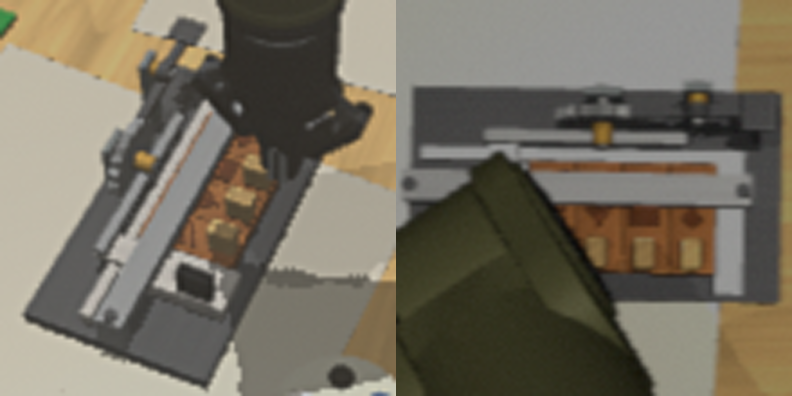

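>>> {"op": "carry_out", "data": {"increments": [[[0,-0.2,-0.3],[0,0,0]],[[0,-0.4,-0.6],[0,0,0]],[[0,-0.5,-1.0],[0,0,0]]]}}

```text
t: 45.3
eef_pos: [0.4678, -0.0233, 0.2076]
orientation: [0.708, -0.707, 0.006, -0.007]
force: [0.7, -0.6, 0.4]
finger_gap: -0.0002
```

>>> {"op": "carry_out", "data": {"increments": [[[0,0,-0.3],[0,0,0]],[[0,0,-0.6],[0,0,0]],[[0,0,-1.0],[0,0,0]]]}}

```text
t: 45.6
eef_pos: [0.4652, -0.1241, 0.2064]
orientation: [0.707, -0.707, 0.007, -0.007]
force: [0.7, -0.3, -0.2]
finger_gap: 0.0001
```

>>> {"op": "carry_out", "data": {"increments": [[[0,0,-0.3],[0,0,0]],[[0,0,-0.6],[0,0,0]],[[0,0,-1.0],[0,0,0]],[[0,0,-1.0],[0,0,0]]]}}

```text
t: 46.0
eef_pos: [0.4618, -0.23, 0.2054]
orientation: [-0.706, 0.708, -0.011, 0.01]
force: [-0.1, 0.7, -0.7]
finger_gap: 0.0002
```

Run:
```python
from h import *
s=st()
ti,tp,td=shot("top","t30")
shot("side","s30")
cv2.imwrite("pics/c30.png",np.hstack([cv2.resize(cv2.imread("pics/s30.png")[180:290,200:310],None,fx=3.6,fy=3.6,interpolation=cv2.INTER_CUBIC),cv2.resize(cv2.imread("pics/t30.png")[130:240,190:300],None,fx=3.6,fy=3.6,interpolation=cv2.INTER_CUBIC)]))
for q in [(-60,66,28),(-60,-70,28),(20,66,28),(20,-70,28),(50,-97,88)]: u,v=proj(ti,fw(*q));print(q,(u-190)*3.6+396,(v-130)*3.6)
si=cams.camera_info("side")
u,v=proj(si,fw(50,-97,88));print((u-200)*3.6,(v-180)*3.6)
```

```text
t 46.0 pos [ 0.4618 -0.23    0.2054] gap 0.0002 F [-0.1  0.7 -0.7]
tool x [ 1.    -0.03  -0.001] y [-0.001 -0.002 -1.   ] z [ 0.03   1.    -0.002]
(-60, 66, 28) 525.3670274281582 269.47377103061433
(-60, -70, 28) 713.4240370848947 272.1249599582761
(20, 66, 28) 527.3935375967728 159.30265102915754
(20, -70, 28) 714.9227020718913 161.82551158353647
(50, -97, 88) 756.0893845544283 108.95289709322412
185.16058309773985 29.750019971776158
```

View pics/c30.png

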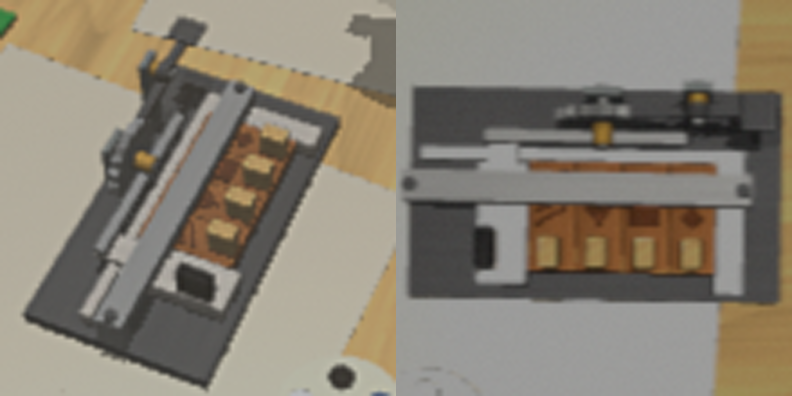

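View pics/t30.png

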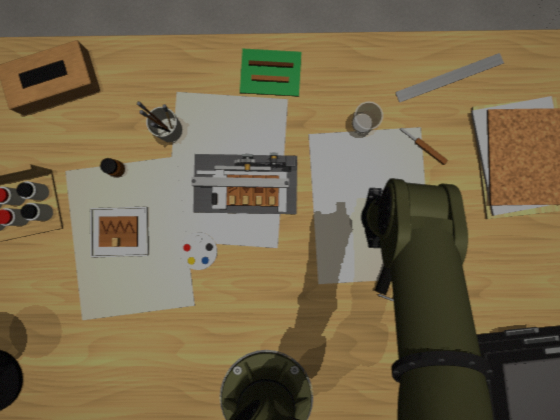

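Run:
```python
from station import env
print(env.hand_in())
```

```text
the job is handed in; nothing more can be done
None
```

The job is finished and handed in at about 46 s of the 210 s allowed; the hand-in itself reports no verdict.

- **Releasing the jaw:** I pressed the pawl paddle about 11 mm. The jaw sprang fully back while the wide block stayed in the frame.
- **Wide block:** I slid it out from under the bar and laid it flat in the tray. The last top view puts its centre at about (0.438, 0.386) m and the tray's at (0.437, 0.385) m.
- **Narrow blocks:** All four went under the bar one after another, starting at the fence. Each met the back stop with 4–7 N of contact. One block had been knocked aside on the table during the run; I measured it again and placed it normally.
- **Closing the jaw:** I pushed it by hand until it stopped moving at about 24 N, then backed off.

**Last checks:**
- The top and side pictures show the row closed from fence to jaw with the near edges in line, and the strips towards the robot. The row ends lie within about 2 mm of where they should be.
- The paddle is back at its seated height, so the pawl appears to be down. I could not read the pawl angle directly.
- The other things on the table look unmoved, except that the arm partly covers the roller and hides the sponge tin in that last view.
- The arm is clear of everything. No check failed. The only disagreement was about 1–2 mm between my estimate of the frame position and the measured contacts.

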